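# Secure a sediment corer's lifting eye with a linch pin

## Task

Secure the lifting eye of the sediment corer that lies on the sloping drain rack: press the cross pin fully home in the fork, take the linch pin from the wooden block and push it through the hole in the cross pin's end until its collar sits on the metal, then flip its sprung brass ring over the free end of the cross pin so that it snaps shut around it. Let go of everything at the end, and leave the petri dish, the filter holder and the sample tube standing where they are.

Things in the scene. Friction and masses are not known exactly. Their poses are not given: they have to be found in the camera images.
- cross_hole (a point): Centre of the hole's upper mouth in the cross pin's squared end (24 mm along x, 22 mm thick along z). z: out of the hole, leaning 20-31 deg from vertical towards the robot, as the corer lies on a slope; the linch pin goes in along -z. y: towards the cross pin's head; its free end is 14 mm off at -y. x: up the barrel, away from the robot. Hole 11.3 mm wide, right through, 1.5 mm chamfer.
- cross_pin_head (a point): Centre of the outer face of the cross pin's round dark head (33 mm across, 9 mm thick), 61.5 mm along +y and 11 mm below cross_hole; same axes. Press this face along -y to send the pin home. A 12 mm wide tongue runs from the head to 39 mm along +x between two stop studs, 32 mm out, which stand 4 mm beyond this face when the pin is home.
- cross_pin (a joint): How far the cross pin is drawn out of the fork, m: 0 = home, against its stop; it starts 12 to 20 mm out, with its hole shut off inside bush and fork. Stiff: about 8 N starts it sliding, and it stays where it is left.
- cross_pin_turn (a joint): How far the cross pin is turned about its own axis, rad, between stops at +-0.09; a stiff fit (about 0.3 N m turns it). It need not be turned.
- corer: Fixed: sediment corer (clear barrel, blue head, steel fork) on a wire rack in a white drip tray. Origin on the table 140 mm under the cross pin's axis where the hole is when home; y along the cross pin as for cross_hole, z up. Along +y of the hole: brass bush (31 mm across) from 12 mm, fork (18 mm above the axis) from 17 mm, lifting eye 28-40 mm, out 79 mm to the robot. Blue head 82 mm up the barrel.
- linch_grip (a point): Centre of the linch pin's flat-sided steel head, where to hold it: 14 mm along x, 16 mm along y, 21 mm high. z: from tip to head; x: along the ring's hinge, which is 14 mm below (ends at x = +-12.5 mm, 4 mm in radius). The ring opens towards -y: turn the pin so that its -y looks along -y of cross_hole, towards the free end. The pin weighs 0.09 to 0.14 kg.
- linch_collar (a point): Centre of the underside of the linch pin's collar (20 mm across, 4 mm thick), 22 mm below linch_grip; same axes. The shank below it is 10 mm thick and 38 mm long, its last 5 mm tapered to 7 mm. When the pin is fully in, this point lies at cross_hole with the z axes in line.
- snap_ring (a joint): Angle of the brass ring, rad: 0 = open, sticking out at the linch pin's -y side, 25 deg above square; 2.0 = shut, along the shank and round the cross pin's end. Sprung over centre, held against either stop: pressing the far side of the open ring down takes about 5 N, and past half way (1.0) it snaps shut. Circle of 4.4 mm wire, 54 mm across wire centres; hinge 8 mm above linch_collar.
- ring_far (a point): Point of the ring farthest from its hinge, at the wire's centre, 54 mm from the hinge axis; z points from here to the hinge, x as for linch_grip.
- linch_pin: The linch pin as a whole, origin at linch_collar. At first it stands upright in a hole of the beech block, its collar on the block's top.
- tower_a: Fixed bystander, the nearer of two clear filter towers to the right of the corer: 113 mm across, 364 mm tall, a tube at its top. Origin at its foot on the table. Keep arm and gripper clear of it.
- pin_block: Fixed beech block, 56 x 130 mm (x, y), 42 mm high; origin at the centre of its underside. The linch pin stands at y = -40 mm; two spare pins with round heads (up to 22 mm across, tops 66 mm above the table) are fixed in it at y = +20 and +47 mm.
- petri_1: clear petri dish, 68 mm across, 12 mm high; lies on the table in front of the corer. Origin at the centre of its underside. Not to be disturbed.
- filter_holder: clear round in-line filter holder, 57 mm across, 46 mm high; stands on the table in front of the corer. Origin at the centre of its underside. Not to be disturbed.
- sample_tube: sample tube with blue screw cap, 35 mm across, 118 mm high; stands on the table to the left of the fork. Origin at the centre of its underside. Not to be disturbed.

How it is judged (in metres and radians):
On the way, in this order (a step that is already met when the one before it is completed fails the run):
1. the cross pin is pressed home in the fork (value of joint cross_pin below 0.003 m), for 0.2 s.
2. the linch pin is through the hole, its collar on the squared end, the cross pin still home (value of joint cross_pin below 0.003 m and z of linch_collar in the frame of cross_hole between -0.004 and 0.003 m and x of linch_collar in the frame of cross_hole between -0.004 and 0.004 m and y of linch_collar in the frame of cross_hole between -0.004 and 0.004 m and angle between the z axis of linch_collar and the z axis of cross_hole, either way round below 0.14 rad), for 0.2 s.
At the end, for the whole second after the job is handed in: The cross pin is home to within 3 mm; the linch pin is through its hole with the collar within 3 mm of the metal, within 4 mm of the hole's centre and within 8 degrees of its axis; the ring is shut to within 0.12 rad of its stop, round the end of the cross pin; the pin is at rest (all of step 2 and value of joint snap_ring above 1.88 rad and linear speed of linch_pin below 0.02 m/s); the robot touches nothing.
It fails at once if the petri dish is pushed more than 30 mm or tipped over (distance of petri_1 from where it was at the start of the episode above 0.03 m or angle between petri_1's own z axis and vertical above 0.5 rad).
It fails at once if the filter holder is pushed more than 30 mm or tipped over (distance of filter_holder from where it was at the start of the episode above 0.03 m or angle between filter_holder's own z axis and vertical above 0.5 rad).
It fails at once if the sample tube is pushed more than 30 mm or tipped over (distance of sample_tube from where it was at the start of the episode above 0.03 m or angle between sample_tube's own z axis and vertical above 0.5 rad).
It also fails if it takes over 58 s, if anything falls off the work surface, if the arm or the gripper's body presses on something with over 40 N, if the wrist force passes 120 N, or if a joint passes its speed limit or range.

## Robot

A 6-joint arm with a two-finger parallel gripper is mounted at the origin on a cart in front of the work surface, level with it; the furniture and walls round the work are solid. World frame = base frame: x ahead of the robot, y to its left, z up, the work surface at z = 0. Lengths are in mm, angles in rad, forces in N, time in s.
With the tool pointing down it reaches from about 275 to 750 mm from the base axis. Payload 10.2 kg.
Tool frame: the origin (TCP) lies midway between the tips of the shut fingers; the grasp point (between the pads) lies 19 mm behind it (ctrl.grip_depth is the distance from the TCP to the grasp point, in mm); y points along the fingers, x is the direction in which the jaws open and shut, and the axes are right-handed (so a half turn about y gives the same grasp; the last joint's range is limited). The gripper opens to 85 mm and grips with 20 to 120 N. Pads are 22 mm wide; open, the fingers measure 114 mm over their backs; the gripper's body (76 mm by 85 mm) begins 54 mm behind the grasp point. The pads swing forward as they close: fully open they stand 13 mm farther back than shut.
Start: joints at [0.895, 0.313, 1.498, -0, 1.331, -0.223], TCP at [229.693, 472.094, 231.294] pointing down, gripper open.
Joint ranges: [-2.94, 2.94], [-0.97, 2.17], [0.19, 2.56], [-1.23, 4.37], [0.02, 3.11], [-2.88, 2.88]. Speed limits (rad/s): [2.39, 2.39, 3.01, 3.14, 3.14, 3.14].

## Interface

Orientations are given as a unit quaternion [w, x, y, z].
In Python, from rig import ctrl gives the robot as it stands. The module is installed in compiled form; this text tells all that it offers.
- The arm moves only by the tool drive_tool, never from a script. Its arguments are lists of equal length, an entry for each row: "gripper": the closure, from 0 (fully open) to 1 (shut); "offset": the shift along the tool's x, y, z in m, a list of three; "turn": the turn about the tool's y in degrees. In form: {"gripper": [gripper, ...], "offset": [[tx, ty, tz], ...], "turn": [turn, ...]}. A call has 1 to 20 rows; each row shifts and turns the commanded pose from where the row before left it, along the tool's axes as they then stand; what a row does not reach is not made up. A row lasts 1/12 s, in which the tool goes at most 41.7 mm and 7.16 degrees, less where a joint would pass 70% of its speed; a pose out of reach is approached as far as the arm can. A call is refused whole if a number of a shift passes 0.0417 or a number of a turn 7.16, either way. A call with a gripper value outside its range is refused whole. The fingers move at their own pace and stop on an object; "force" is the grip in N (left out, the last holds). Time passes only in rows, so rows that do not move let the fingers close. It gives the time, the measured TCP pose, the force and the opening at its end, in the units of the state.
- ctrl.sense(): the state, without advancing time (a new reading comes with each control period).
- ctrl.capture(name): name is "scene" or "top" or "wrist"; returns (picture, depth): 480x640x3 uint8, red, green, blue; 480x640 float32, mm along the optical axis (not along the pixel's ray), 0 where there is no reading.
- ctrl.camera_params(name): a dict with "fovy" (degrees; the focal length in pixels is half the picture's height over the tangent of half this angle, whatever the lens; pixels are square), "cx", "cy" (the principal point, pixels), "view" (4x4, takes a point from world to camera coordinates); the wrist camera has in their place "tool_from_camera" (4x4, takes a point from camera to tool coordinates, whose origin is the TCP and whose axes are the tool frame's). Camera axes: x right, y down, z forward; pixel columns grow to the right and rows downward; lengths in mm; the calibration is good to about 2 mm. The wrist camera is an equidistant fisheye: a pixel r from the principal point sees the ray r / f radians off the axis. A picture is of the moment at which its call begins: read the wrist's pose just before it. camera_params takes no time and is no camera call.
- ctrl.finish_job(): hands the job in, once; it reports no verdict.
Trained networks look in the newest picture that a camera, given by its name, has taken for a name from the list of things; names that differ only in an ending like _2 or _b are one class to them, and where a whole thing is asked for, a point or a joint stands for the part that bears it (a point fixed in the world has none). Each returns a list of dicts, best first, with "score" (0 to 1); they miss things now and then, are a little off and sometimes report something else, mostly with a low value. They report only what shows in the picture. A call takes as long as a camera call.
- ctrl.boxes_of(camera, query): "centre" ([x, y, z] in mm, in the coordinates of the camera as it stood for that picture, good to about 4 mm: the middle of the surface that is visible of it).
- ctrl.regions_of(camera, query): "mask" (480x640 bool, what is visible of it).
- ctrl.pinpoint(camera, query): "centre" ([x, y, z] in mm, in the coordinates of the camera as it stood for that picture, good to about 4 mm: a listed point, or the origin of a listed thing).
The state is a dict: "time_s": time; "joints": joint angles; "dq": joint speeds; "tau": joint torques, N m; "eef_pos": TCP position; "ee_rot": TCP orientation; "force": force on the tool from outside, world axes, zero at the start; "wrist_torque": the same for the moment, N m; "grip_width": opening from 0.0 (shut) to 1.0 (fully open).
Only numpy, scipy, OpenCV 4.12 (cv2) and the standard library are available. Lean on these libraries where they do the work, as an engineer would, in place of code of your own. Each camera call takes 0.05 s, during which the arm holds its last target.

## Working session

There is one attempt and no reset: what is moved stays moved. The work goes in short steps, Python scripts to look and compute and a tool call to move; the robot and the scene stay as the last step left them, time stands still between calls to the robot, and variables do not carry over. Pictures are saved under pics/ and viewed, and the job is handed in when it is done.

Besides the shell and the picture viewer there is one more tool, called as name([rows], argument=value, ...), one row to a line, values as JSON. drive_tool: Moves the arm, as the interface text tells. Its arguments: {"type":"object","properties":{"gripper":{"type":"array","items":{"type":"number"}},"offset":{"type":"array","items":{"type":"array","items":{"type":"number"}}},"turn":{"type":"array","items":{"type":"number"}},"force":{"type":"number"}},"required":["gripper","offset","turn"]}

```bash
mkdir -p pics; ls
cat > h.py <<'E'
import numpy as np, cv2
from rig import ctrl
from scipy.spatial.transform import Rotation as R
def rot(q): return R.from_quat([q[1],q[2],q[3],q[0]]).as_matrix()
def tool():
    s=ctrl.sense(); T=np.eye(4); T[:3,:3]=rot(s['ee_rot']); T[:3,3]=s['eef_pos']; return T
def cam2w(name,T=None):
    p=ctrl.camera_params(name)
    if name=='wrist': return (tool() if T is None else T)@np.array(p['tool_from_camera'])
    return np.linalg.inv(np.array(p['view']))
def save(name,fn):
    im,d=ctrl.capture(name); cv2.imwrite('pics/'+fn,im[:,:,::-1]); return im,d
def pts(name,q,M,fn='pinpoint',n=2):
    out=[]
    for r in getattr(ctrl,fn)(name,q)[:n]:
        c=M@np.append(r['centre'],1); out.append((np.round(c[:3],1),round(r['score'],2)))
    return out
def worldmap(name,d,M):
    p=ctrl.camera_params(name); f=240/np.tan(np.radians(p['fovy'])/2)
    v,u=np.mgrid[:480,:640]; x=u-p['cx']; y=v-p['cy']
    if name=='wrist':
        r=np.hypot(x,y)+1e-9; th=r/f; k=np.tan(th)/r
    else: k=1/f
    P=np.stack([x*k*d,y*k*d,d],-1)@M[:3,:3].T+M[:3,3]
    return P
E
python3 - <<'E'
from h import *
np.set_printoptions(suppress=True,precision=3)
s=ctrl.sense(); print(s, ctrl.grip_depth)
for n in ['scene','top','wrist']:
    M=cam2w(n); print(n,M,ctrl.camera_params(n)['fovy'])
    im,d=save(n,n+'0.png'); np.save(n+'0.npy',d)
    for q in ['cross_hole','cross_pin_head','linch_grip','linch_collar','ring_far','corer','pin_block','tower_a','petri_1','filter_holder','sample_tube']:
        if n=='wrist' and q in('petri_1','filter_holder','tower_a'): continue
        print(n,q,pts(n,q,M))
print(ctrl.sense()['time_s'])
E
```

```text
pics
{'time_s': 0.0, 'joints': array([ 0.895,  0.313,  1.498,  0.   ,  1.331, -0.223]), 'dq': array([-0.   ,  0.001,  0.001,  0.001,  0.002, -0.001]), 'tau': array([  0.   , -41.227, -25.974,  -0.   ,   0.004,   0.   ]), 'eef_pos': array([229.494, 471.884, 230.732]), 'ee_rot': array([-0.599,  0.6  ,  0.375, -0.375]), 'force': array([ 0.514,  0.487, -0.453]), 'wrist_torque': array([ 0.005, -0.072, -0.009]), 'grip_width': 1.0029176757124367} 18.700000000000003
scene [[   0.664   -0.559    0.498   28.146]
 [  -0.748   -0.51     0.425 -436.593]
 [   0.016   -0.654   -0.756  930.345]
 [   0.       0.       0.       1.   ]] 51.279989126488346
scene cross_hole [(array([555.8, -50.3, 149.2]), 0.78)]
scene cross_pin_head [(array([562.1,  15.3, 141.1]), 0.8)]
scene linch_grip [(array([463.1, 259.8,  62. ]), 0.44), (array([554.5, -48.7, 146.3]), 0.24)]
scene linch_collar [(array([553. , -48.7, 150.5]), 0.74), (array([462.2, 256.6,  45.6]), 0.49)]
scene ring_far [(array([462.2, 207.5,  77.1]), 0.67), (array([601.8, 113. ,  -3.7]), 0.31)]
scene corer [(array([552.4, -63.6,  -4.7]), 0.9)]
scene pi
[... 747 characters left out ...]
block [(array([470.5, 299.1,   1.9]), 0.91)]
top tower_a [(array([557.2, -49.7, 149. ]), 0.25)]
top petri_1 [(array([ 448.1, -147.2,   -0.3]), 0.62)]
top filter_holder [(array([471.6,  23.3,   3.5]), 0.91), (array([468.9, 261.9,  44.1]), 0.45)]
top sample_tube [(array([611.8, 112. ,   0.3]), 0.53)]
wrist [[  0.437   0.852   0.289 154.154]
 [  0.899  -0.414  -0.14  508.181]
 [  0.      0.322  -0.947 373.631]
 [  0.      0.      0.      1.   ]] 65.70646984690485
wrist cross_hole []
wrist cross_pin_head []
wrist linch_grip []
wrist linch_collar []
wrist ring_far []
wrist corer [(array([560.4, -62.3,  -1.8]), 0.83)]
wrist pin_block [(array([458.3, 297.8,  -1.7]), 0.93)]
wrist sample_tube []
1.65
```

View pics/scene0.png

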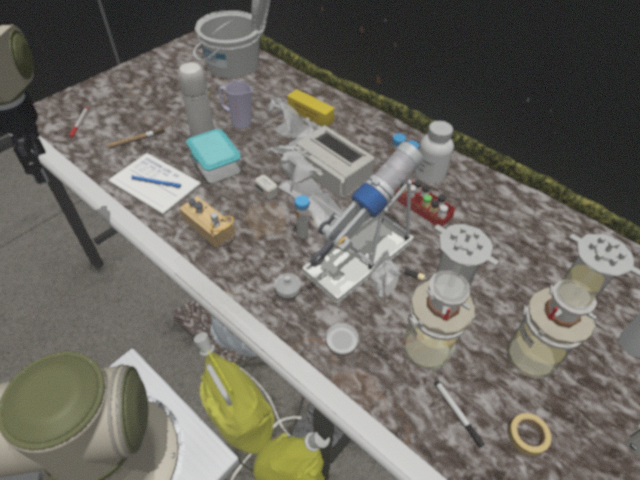

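View pics/top0.png

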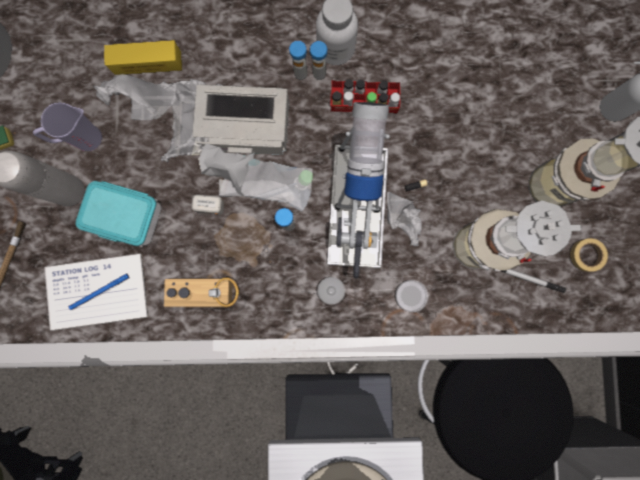

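View pics/wrist0.png

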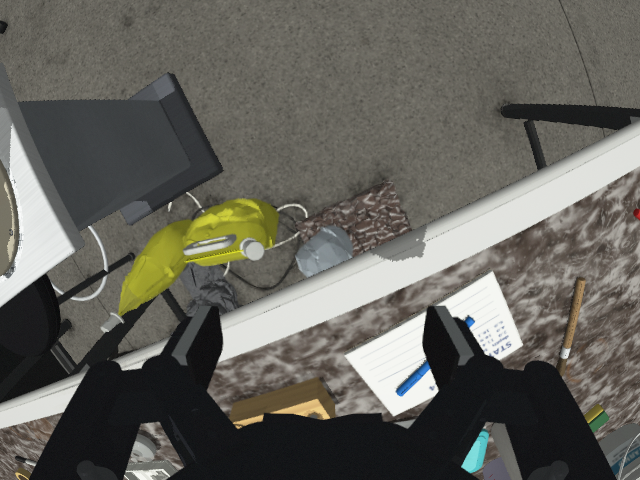

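Run:
```python
from h import *
np.set_printoptions(suppress=True,precision=3)
T=tool();print(T); print(np.array(ctrl.camera_params('wrist')['tool_from_camera']))
import cv2
im=cv2.imread('pics/top0.png')
a=cv2.resize(im[180:280,310:410],None,fx=6,fy=6,interpolation=cv2.INTER_CUBIC)
b=cv2.resize(im[260:330,155:255],None,fx=6,fy=6,interpolation=cv2.INTER_CUBIC)
cv2.imwrite('pics/c1.png',a);cv2.imwrite('pics/c2.png',b)
im=cv2.imread('pics/scene0.png')
cv2.imwrite('pics/c3.png',cv2.resize(im[190:300,280:420],None,fx=5.5,fy=5.5,interpolation=cv2.INTER_CUBIC))
```

```text
[[  0.437  -0.     -0.899 229.693]
 [  0.899   0.      0.437 472.102]
 [  0.     -1.      0.    231.315]
 [  0.      0.      0.      1.   ]]
[[   1.       0.       0.      -0.601]
 [  -0.      -0.322    0.947 -142.361]
 [   0.      -0.947   -0.322   83.716]
 [   0.       0.       0.       1.   ]]
```

View pics/c1.png

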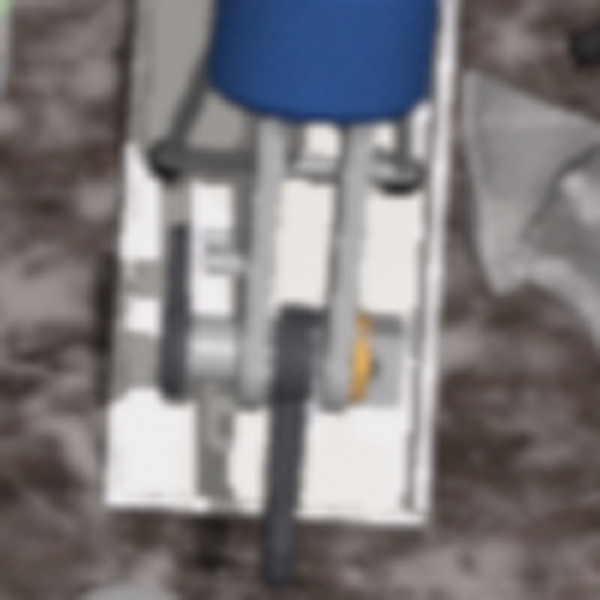

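View pics/c2.png

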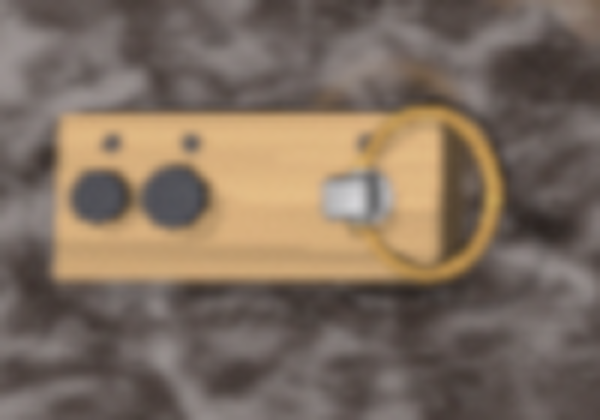

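View pics/c3.png

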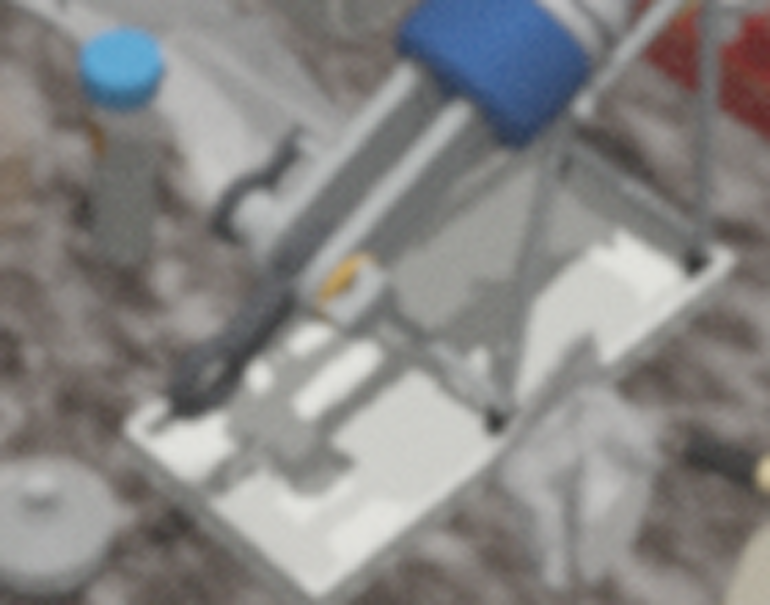

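drive_tool([
  [0, -0.03, 0],
  [0, -0.03, 0],
  [0, -0.03, 0],
  [-0.0277, 0, -0.0288],
  [-0.0277, 0, -0.0288],
  [-0.0277, 0, -0.0288],
  [-0.0277, 0, -0.0288],
  [-0.0277, 0, -0.0288],
  [-0.0277, 0, -0.0288],
  [-0.0277, 0, -0.0288],
  [-0.0277, 0, -0.0288],
  [-0.0277, 0, -0.0288],
  [-0.0277, 0, -0.0288],
  [-0.0277, 0, -0.0288],
  [-0.0277, 0, -0.0288],
  [-0.0277, 0, -0.0288],
  [-0.0277, 0, -0.0288],
  [-0.0277, 0, -0.0288],
  [0, 0, 0],
], gripper=[1, 1, 1, 1, 1, 1, 1, 1, 1, 1, 1, 1, 1, 1, 1, 1, 1, 1, 1], turn=[-6, -6, -6, 0, 0, 0, 0, 0, 0, 0, 0, 0, 0, 0, 0, 0, 0, 0, 0], force=30)

```text
time_s: 3.23
eef_pos: [602.6, -4.7, 319.1]
ee_rot: [0.535, -0.534, -0.462, 0.463]
force: [-1.2, 0.1, -1.5]
grip_width: 0.0
```

Run:
```python
from h import *
np.set_printoptions(suppress=True,precision=2)
s=ctrl.sense(); print(s['time_s'],s['eef_pos'],s['grip_width'],s['joints']); print(tool()[:3,:3])
n='wrist'; T=tool(); M=cam2w(n,T)
im,d=save(n,'w1.png'); P=worldmap(n,d,M); np.savez('w1.npz',P=P,d=d)
for q in ['cross_hole','cross_pin_head','corer']:
    print(n,q,pts(n,q,M))
```

```text
3.2333 [602.58  -4.66 319.07] 8.304211670885045e-05 [-0.2   0.46  1.07 -0.    1.62 -1.63]
[[ 0.14 -0.   -0.99]
 [ 0.99 -0.    0.14]
 [-0.   -1.    0.  ]]
wrist cross_hole [(array([554.1, -47.5, 151. ]), 0.82), (array([458.4,  24.6,  -2.5]), 0.21)]
wrist cross_pin_head [(array([561.3,  10.4, 139.3]), 0.87)]
wrist corer [(array([560.5, -63.8,   2. ]), 0.91)]
```

View pics/w1.png

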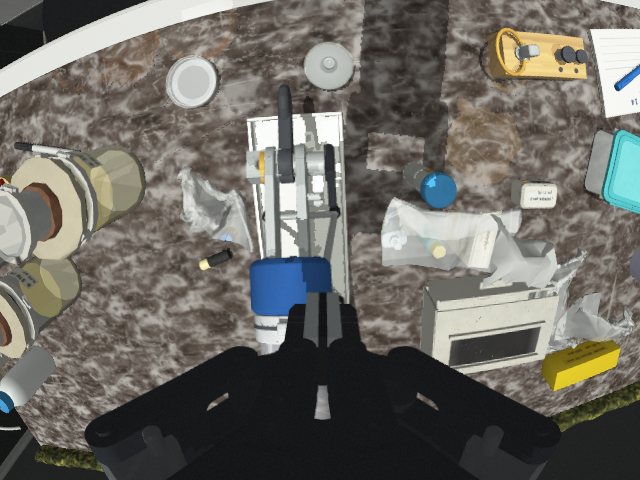

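Run:
```python
from h import *
np.set_printoptions(suppress=True,precision=1,linewidth=200)
im=cv2.imread('pics/w1.png'); P=np.load('w1.npz')['P']
cv2.imwrite('pics/c4.png',cv2.resize(im[80:270,235:355],None,fx=5,fy=5,interpolation=cv2.INTER_CUBIC)[:600*2][:,:600][ :600])
for v in (158,164,168,172,178):
    print(v,[tuple(P[v,u].round(0).astype(int)) for u in range(244,346,3)])
```

```text
158 [(np.int64(557), np.int64(-98), np.int64(0)), (np.int64(546), np.int64(-62), np.int64(146)), (np.int64(546), np.int64(-59), np.int64(149)), (np.int64(547), np.int64(-57), np.int64(147)), (np.int64(547), np.int64(-54), np.int64(148)), (np.int64(547), np.int64(-51), np.int64(151)), (np.int64(547), np.int64(-48), np.int64(152)), (np.int64(548), np.int64(-45), np.int64(154)), (np.int64(548), np.int64(-43), np.int64(155)), (np.int64(548), np.int64(-40), np.int64(155)), (np.int64(549), np.int64(-38), np.int64(152)), (np.int64(550), np.int64(-36), np.int64(149)), (np.int64(550), np.int64(-33), np.int64(153)), (np.int64(550), np.int64(-31), np.int64(153)), (np.int64(551), np.int64(-28), np.int64(154)), (np.int64(551), np.int64(-26), np.int64(154)), (np.int64(552), np.int64(-23), np.int64(149)), (np.int64(551), np.int64(-20), np.int64(156)), (np.int64(552), np.int64(-18), np.int64(156)), (np.int64(552), np.int64(-15), np.int64(156)), (np.int64(553), np.int64(-13), np.int64(155)), (np.int64(554), np.int64(-11), np.int64(148)), (np.int64(554), np.int64(-8), np.int64(149)), (np.int64(554), n
[... 6095 characters left out ...]
t64(-20), np.int64(164)), (np.int64(567), np.int64(-17), np.int64(165)), (np.int64(568), np.int64(-15), np.int64(164)), (np.int64(595), np.int64(-23), np.int64(3)), (np.int64(595), np.int64(-20), np.int64(3)), (np.int64(595), np.int64(-16), np.int64(5)), (np.int64(596), np.int64(-12), np.int64(4)), (np.int64(597), np.int64(-8), np.int64(4)), (np.int64(597), np.int64(-5), np.int64(2)), (np.int64(573), np.int64(2), np.int64(149)), (np.int64(573), np.int64(4), np.int64(150)), (np.int64(573), np.int64(7), np.int64(152)), (np.int64(574), np.int64(9), np.int64(151)), (np.int64(600), np.int64(14), np.int64(4)), (np.int64(600), np.int64(17), np.int64(2)), (np.int64(597), np.int64(21), np.int64(23))]
```

View pics/c4.png

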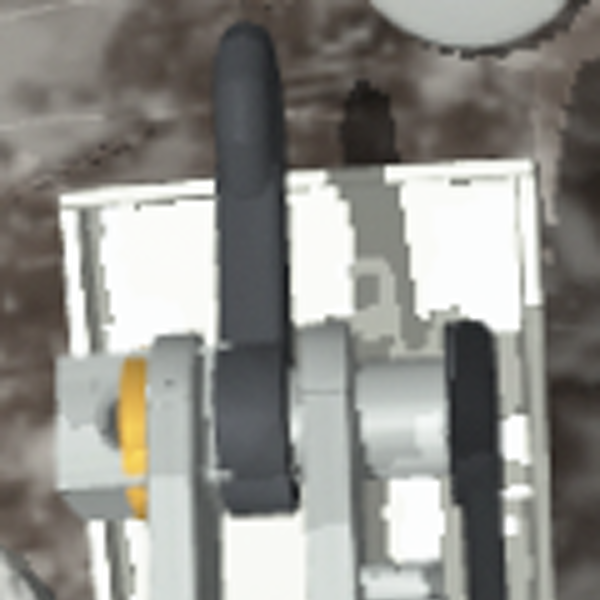

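drive_tool([
  [0.0193, 0, 0.0237],
  [0.0193, 0, 0.0237],
  [0, 0.0378, 0],
  [0, 0.0378, 0],
  [0, 0.0378, 0],
  [0, 0.0378, 0],
  [0, 0.0378, 0],
  [-0.004, 0, 0],
  [-0.004, 0, 0],
  [-0.004, 0, 0],
  [-0.003, 0, 0],
], gripper=[1, 1, 1, 1, 1, 1, 1, 1, 1, 1, 1], turn=[0, 0, 0, 0, 0, 0, 0, 0, 0, 0, 0])

```text
time_s: 4.35
eef_pos: [557.6, 30.3, 135.3]
ee_rot: [-0.532, 0.535, 0.465, -0.463]
force: [-0.0, 0.2, -1.4]
grip_width: 0.003
```

drive_tool([
  [-0.003, 0, 0],
  [-0.003, 0, 0],
  [-0.003, 0, 0],
  [-0.003, 0, 0],
  [0, 0, 0],
  [0, 0, 0],
], gripper=[1, 1, 1, 1, 1, 1], turn=[0, 0, 0, 0, 0, 0])

```text
time_s: 4.85
eef_pos: [555.8, 19.4, 134.0]
ee_rot: [-0.533, 0.534, 0.465, -0.463]
force: [2.1, 6.0, 4.5]
grip_width: -0.001
```

drive_tool([
  [-0.003, 0, 0],
  [-0.003, 0, 0],
  [0, 0, 0],
  [0, 0, 0],
], gripper=[1, 1, 1, 1], turn=[0, 0, 0, 0])

```text
time_s: 5.18
eef_pos: [555.2, 13.5, 134.0]
ee_rot: [-0.533, 0.534, 0.466, -0.463]
force: [3.9, 6.2, 3.3]
grip_width: -0.001
```

drive_tool([
  [-0.003, 0, 0],
  [-0.002, 0, 0],
  [0, 0, 0],
], gripper=[1, 1, 1], turn=[0, 0, 0])

```text
time_s: 5.43
eef_pos: [555.0, 11.0, 134.1]
ee_rot: [0.533, -0.533, -0.467, 0.461]
force: [8.4, 19.2, 3.6]
grip_width: 0.001
```

drive_tool([
  [-0.002, 0, 0],
  [0, 0, 0],
  [0, 0, 0],
], gripper=[1, 1, 1], turn=[0, 0, 0])

```text
time_s: 5.68
eef_pos: [554.9, 10.8, 134.2]
ee_rot: [0.534, -0.533, -0.468, 0.461]
force: [9.9, 29.1, 3.3]
grip_width: 0.001
```

Run:
```python
from h import *
np.set_printoptions(suppress=True,precision=2)
n='wrist'; T=tool(); M=cam2w(n,T)
im,d=save(n,'w2.png'); P=worldmap(n,d,M); np.savez('w2.npz',P=P,d=d)
for q in ['cross_hole','cross_pin_head']: print(q,pts(n,q,M))
```

```text
cross_hole [(array([550.2, -62. , 146.7]), 0.85), (array([462.4,  24.7,  -5.5]), 0.54)]
cross_pin_head [(array([558.1,  -0.8, 139.9]), 0.6)]
```

View pics/w2.png

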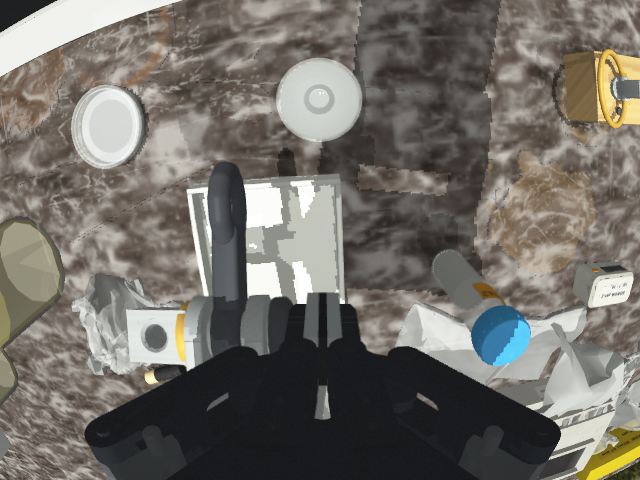

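```bash
cat > hole.py <<'E'
from h import *
np.set_printoptions(suppress=True,precision=3,linewidth=200)
def fit(fn,npz,box):
    im=cv2.imread(fn); P=np.load(npz)['P']; u0,u1,v0,v1=box
    cr=im[v0:v1,u0:u1]; g=cv2.cvtColor(cr,cv2.COLOR_BGR2GRAY)
    cv2.imwrite('pics/c_'+fn[5:],cv2.resize(cr,None,fx=8,fy=8,interpolation=cv2.INTER_NEAREST))
    for v in range(v0,v1,4): print(v,[tuple(int(round(c)) for c in P[v,u]) for u in range(u0,u1,6)])
fit('pics/w2.png','w2.npz',(120,200,300,375))
E
python3 hole.py
```

```text
300 [(574, -142, 59), (576, -139, 56), (578, -136, 52), (580, -133, 49), (582, -129, 47), (584, -126, 43), (605, -147, 1), (606, -141, 0), (606, -135, 0), (587, -107, 41), (608, -123, 0), (608, -117, 0), (539, -45, 139), (540, -42, 139)]
304 [(577, -143, 60), (579, -140, 57), (581, -137, 54), (581, -132, 53), (584, -129, 49), (586, -126, 46), (588, -122, 43), (593, -122, 34), (588, -110, 45), (587, -105, 46), (592, -104, 38), (541, -48, 139), (540, -44, 142), (539, -40, 144)]
308 [(579, -143, 62), (581, -139, 59), (582, -136, 57), (542, -75, 138), (544, -74, 134), (544, -70, 135), (543, -66, 136), (545, -65, 133), (544, -60, 135), (543, -56, 137), (541, -50, 142), (542, -48, 141), (540, -43, 146), (540, -40, 145)]
312 [(581, -142, 65), (540, -78, 144), (540, -74, 144), (540, -70, 146), (540, -67, 145), (540, -64, 145), (541, -61, 145), (541, -58, 145), (542, -56, 144), (541, -52, 145), (541, -49, 145), (540, -45, 147), (540, -42, 148), (541, -40, 147)]
316 [(583, -142, 66), (585, -139, 63), (541, -74, 145), (541, -70, 147), (542, -67, 146), (542, -64, 146), (542, -62, 145), (543, -59
[... 2804 characters left out ...]
 (603, -129, 99), (605, -126, 97), (609, -125, 91), (612, -123, 87), (622, -128, 74), (678, -175, 0), (679, -168, -1), (679, -162, -1), (562, -56, 155), (673, -143, 7), (558, -46, 161), (557, -43, 162), (558, -41, 161)]
368 [(605, -133, 102), (606, -130, 100), (609, -128, 96), (683, -200, -1), (683, -192, 0), (683, -184, 0), (678, -172, 7), (677, -164, 8), (675, -156, 10), (674, -148, 13), (676, -143, 10), (683, -141, 2), (536, -27, 192), (536, -25, 191)]
372 [(607, -133, 104), (617, -140, 90), (688, -210, 0), (689, -203, -1), (683, -189, 7), (681, -180, 9), (679, -171, 12), (680, -164, 11), (678, -156, 14), (677, -149, 14), (678, -143, 13), (535, -28, 195), (537, -27, 192), (536, -24, 194)]
```

View pics/c_w2.png

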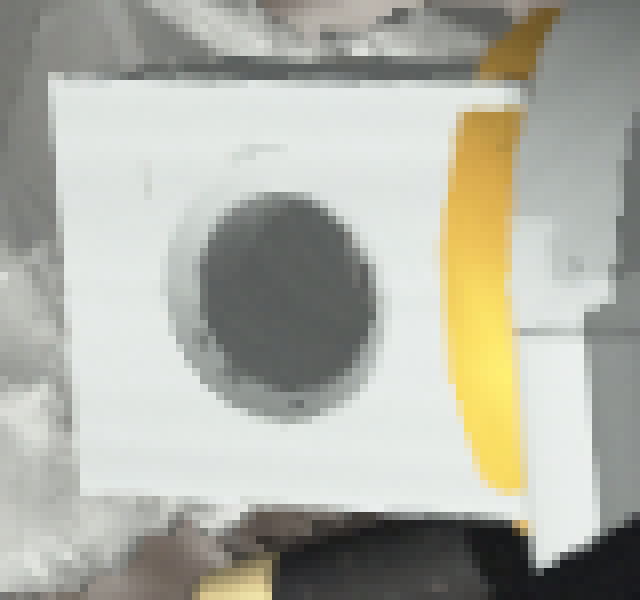

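Run:
```python
from h import *
np.set_printoptions(suppress=True,precision=3,linewidth=200)
P=np.load('w2.npz')['P']; im=cv2.imread('pics/w2.png')
v,u=np.mgrid[:480,:640]
m=(u>=131)&(u<=176)&(v>=314)&(v<=359)&((u-154.5)**2+(v-338)**2>17**2)
X=P[m]; 
for _ in range(4):
    c=X.mean(0); U,S,V=np.linalg.svd(X-c,full_matrices=False); n=V[2]*np.sign(V[2,2]); r=(X-c)@n; X=X[abs(r)<2.0*r.std()]
print(len(X),c,n,r.std(),'lean',np.degrees(np.arccos(n[2])),'yaw',np.degrees(np.arctan2(n[1],-n[0])))
# ray-plane for pixels
p=ctrl.camera_params('wrist'); f=240/np.tan(np.radians(p['fovy'])/2)
# use tool pose at capture
T=tool(); M=T@np.array(p['tool_from_camera'])
def ray(u,v):
    x=u-p['cx'];y=v-p['cy'];r=np.hypot(x,y);t=r/f
    d=np.array([np.sin(t)*x/r,np.sin(t)*y/r,np.cos(t)]); d=M[:3,:3]@d
    o=M[:3,3]; return o+d*((c-o)@n)/(d@n)
a={'hole':(120+272/8-.5,300+306/8-.5),'A':(120+50/8,300+80/8),'B':(120+80/8,300+492/8),'C':(120+520/8,300+90/8),'D':(120+520/8,300+510/8)}
q={k:ray(*w) for k,w in a.items()}
for k in q: print(k,q[k])
e=q['A']-q['B']; print('left edge',np.linalg.norm(e),e, 'top edge',q['C']-q['A'],'bot',q['D']-q['B'])
```

```text
1071 [549.811 -64.933 149.515] [-0.431  0.035  0.902] 0.5499483501804756 lean 25.604704511343815 yaw 4.666131677013554
hole [550.768 -64.106 149.94 ]
A [538.632 -76.663 144.633]
B [560.046 -78.632 154.938]
C [541.439 -46.904 144.813]
D [562.068 -50.499 154.807]
left edge 23.846720429929867 [-21.415   1.969 -10.305] top edge [ 2.807 29.759  0.181] bot [ 2.021 28.133 -0.131]
```

drive_tool([
  [0.02, 0, 0],
  [0.015, 0, 0],
  [0, -0.035, 0],
  [0, -0.035, 0],
  [0, -0.035, 0],
  [0.0345, 0, 0.0106],
  [0.0345, 0, 0.0106],
  [0.0345, 0, 0.0106],
  [0.0345, 0, 0.0106],
  [0.0345, 0, 0.0106],
  [0.0345, 0, 0.0106],
  [0, 0, 0],
  [0, 0, 0],
], gripper=[1, 1, 0.6, 0.6, 0.6, 0.6, 0.6, 0.6, 0.6, 0.6, 0.6, 0.6, 0.6], turn=[0, 0, 0, 0, 0, 0, 0, 0, 0, 0, 0, -6, 0])

```text
time_s: 6.92
eef_pos: [523.0, 255.9, 237.9]
ee_rot: [-0.507, 0.507, 0.493, -0.493]
force: [-0.3, -0.5, 0.5]
grip_width: 0.402
```

Run:
```python
from h import *
np.set_printoptions(suppress=True,precision=2)
s=ctrl.sense(); print(s['time_s'],s['eef_pos'],s['grip_width'],s['force']); print(tool()[:3,:3])
n='wrist'; T=tool(); M=cam2w(n,T)
im,d=save(n,'w3.png'); P=worldmap(n,d,M); np.savez('w3.npz',P=P,d=d,M=M)
for q in ['linch_grip','linch_collar','ring_far','pin_block']: print(q,pts(n,q,M))
```

```text
6.9167 [523.02 255.92 237.9 ] 0.4021594933860711 [-0.3  -0.49  0.49]
[[ 0.03  0.   -1.  ]
 [ 1.    0.    0.03]
 [ 0.   -1.   -0.  ]]
linch_grip [(array([463.4, 259.4,  63.1]), 0.68)]
linch_collar [(array([461.5, 261.4,  36.8]), 0.59)]
ring_far [(array([462.9, 209. ,  70.9]), 0.74)]
pin_block []
```

View pics/w3.png

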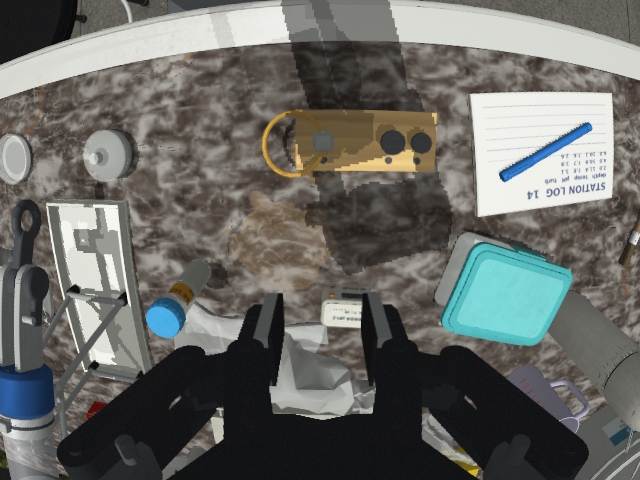

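Run:
```python
from h import *
np.set_printoptions(suppress=True,precision=1,linewidth=200)
z=np.load('w3.npz');P=z['P']; im=cv2.imread('pics/w3.png')
cv2.imwrite('pics/c5.png',cv2.resize(im[95:190,250:350],None,fx=6,fy=6,interpolation=cv2.INTER_NEAREST))
for v in range(124,158,3): print(v,[tuple(int(round(c)) for c in P[v,u]) for u in range(302,342,3)])
# head top: z 68-82
m=np.zeros((480,640),bool); m[120:165,300:345]=1
m&=(P[:,:,2]>70)&(P[:,:,2]<84)
X=P[m]; print(m.sum(),X.min(0),X.max(0),X.mean(0), cv2.minAreaRect(X[:,:2].astype(np.float32)))
# block top
m=(P[:,:,2]>37)&(P[:,:,2]<46)&(abs(P[:,:,0]-463)<50)&(abs(P[:,:,1]-300)<80)
print(m.sum(), np.median(P[m][:,2]), cv2.minAreaRect(P[m][:,:2].astype(np.float32)))
m=(P[:,:,2]>49)&(P[:,:,2]<80)&(P[:,:,1]<245)&(P[:,:,1]>195)&(abs(P[:,:,0]-463)<40)
X=P[m]; print(m.sum(),X.min(0),X.max(0))
```

```text
124 [(447, 240, 43), (447, 242, 44), (448, 245, 41), (448, 248, 41), (448, 251, 53), (448, 253, 55), (448, 256, 52), (448, 259, 42), (448, 261, 41), (448, 264, 42), (448, 267, 42), (448, 269, 43), (448, 272, 43), (448, 275, 43)]
127 [(450, 240, 42), (450, 242, 41), (450, 245, 42), (450, 248, 42), (451, 250, 43), (450, 253, 52), (450, 256, 52), (450, 258, 52), (451, 261, 42), (451, 264, 41), (451, 267, 42), (451, 269, 43), (451, 272, 41), (451, 275, 42)]
130 [(453, 240, 43), (453, 242, 42), (453, 245, 41), (453, 248, 42), (453, 250, 43), (453, 253, 52), (453, 256, 53), (453, 258, 52), (454, 261, 42), (454, 264, 42), (454, 267, 41), (454, 269, 41), (454, 272, 44), (454, 275, 42)]
133 [(456, 239, 41), (456, 242, 42), (456, 245, 42), (456, 248, 43), (456, 250, 41), (456, 253, 50), (456, 256, 53), (456, 258, 54), (456, 261, 52), (456, 264, 48), (456, 266, 43), (457, 269, 41), (457, 272, 42), (457, 275, 42)]
136 [(458, 239, 41), (458, 242, 42), (459, 245, 42), (459, 247, 42), (457, 251, 71), (457, 253, 75), (457, 256, 73), (457, 258, 73), (457, 261, 75), (457, 263, 74), (459, 266, 48), (45
[... 1276 characters left out ...]
475, 252, 42), (474, 255, 53), (474, 258, 53), (474, 260, 52), (476, 263, 42), (476, 266, 41), (476, 269, 42), (476, 271, 42), (476, 274, 43)]
157 [(478, 239, 42), (478, 241, 41), (478, 244, 41), (478, 247, 40), (478, 250, 41), (477, 252, 53), (477, 255, 54), (478, 258, 41), (439, 258, 380), (478, 263, 43), (478, 266, 43), (478, 269, 43), (479, 271, 42), (479, 274, 42)]
299 [455.7 249.9  70. ] [469.1 266.3  76.8] [462.4 257.9  74.2] ((462.617431640625, 257.99383544921875), (13.36426830291748, 16.17544937133789), 2.9721217155456543)
6979 41.79638936753122 ((463.48077392578125, 297.944580078125), (130.80224609375, 56.2065544128418), 88.4445571899414)
637 [435.3 207.1  55. ] [492.1 245.   76.3]
```

View pics/c5.png

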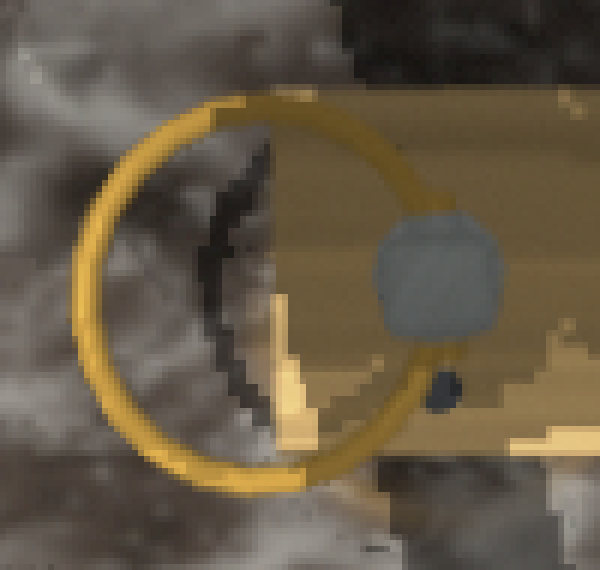

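drive_tool([
  [0, 0, 0.0305],
  [0, 0, 0.03],
  [0, 0.036, 0],
  [0, 0.036, 0],
  [0, 0.036, 0],
  [0, 0.036, 0],
  [0, 0.02, 0],
  [0, 0.018, 0],
  [0, 0, 0],
  [0, 0, 0],
  [0, 0, 0],
  [0, 0, 0],
  [0, 0, 0],
  [0, 0, 0],
], gripper=[0.6, 0.6, 0.6, 0.6, 0.6, 0.6, 0.6, 0.6, 0.6, 1, 1, 1, 1, 1], turn=[0, 0, 0, 0, 0, 0, 0, 0, 0, 0, 0, 0, 0, 0], force=30)

```text
time_s: 8.33
eef_pos: [463.5, 256.6, 56.2]
ee_rot: [-0.508, 0.509, 0.492, -0.491]
force: [-0.6, -0.9, 3.7]
grip_width: 0.176
```

Run:
```python
from h import *
s=ctrl.sense(); print(s['time_s'],s['eef_pos'],s['grip_width'],s['force'],s['wrist_torque'])
save('wrist','w4.png'); save('scene','s4.png')
im=cv2.imread('pics/s4.png'); cv2.imwrite('pics/c6.png',cv2.resize(im[130:290,130:290],None,fx=3.7,fy=3.7,interpolation=cv2.INTER_CUBIC))
```

```text
8.3333 [463.45869604 256.63962242  56.22265178] 0.17590431853854624 [-0.58511976 -0.85490238  3.66600263] [-0.1684958   0.0869234  -0.02116567]
```

View pics/w4.png

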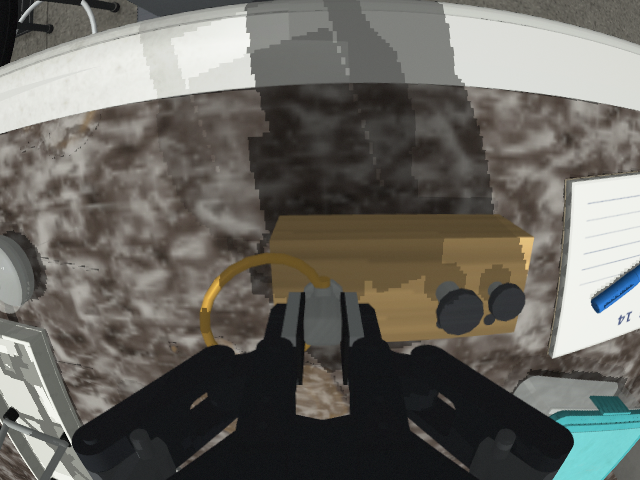

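View pics/c6.png

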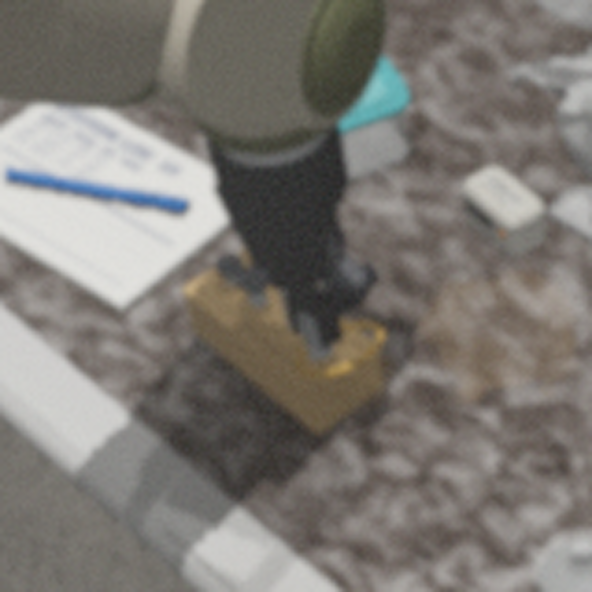

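drive_tool([
  [0, -0.016, 0],
  [0, -0.016, 0],
  [0, 0, 0],
  [0, 0.0003, 0.0053],
  [0, 0.0007, 0.0052],
  [0, 0.0013, 0.0051],
  [0, 0.0017, 0.005],
  [0, 0.0022, 0.0048],
  [0, 0, 0],
], gripper=[1, 1, 1, 1, 1, 1, 1, 1, 1], turn=[0, 0, 0, 0, 0, 0, 0, 0, 0], force=30)

```text
time_s: 9.18
eef_pos: [437.5, 257.8, 80.8]
ee_rot: [-0.508, 0.509, 0.492, -0.491]
force: [3.3, 3.0, 2.7]
grip_width: 0.177
```

Run:
```python
from h import *
s=ctrl.sense(); print(s['time_s'],s['eef_pos'],s['grip_width'],s['force'],s['wrist_torque'])
im,d=save('wrist','w5.png'); save('scene','s5.png')
im=cv2.imread('pics/s5.png'); cv2.imwrite('pics/c7.png',cv2.resize(im[180:260,170:260],None,fx=6.5,fy=6.5,interpolation=cv2.INTER_CUBIC))
P=worldmap('wrist',d,cam2w('wrist')); np.savez('w5.npz',P=P)
```

```text
9.1833 [437.49747115 257.82459223  80.82627211] 0.17748392472632146 [3.34825404 3.00143382 2.66826487] [ 0.59305234 -0.87136071  0.0636252 ]
```

View pics/w5.png

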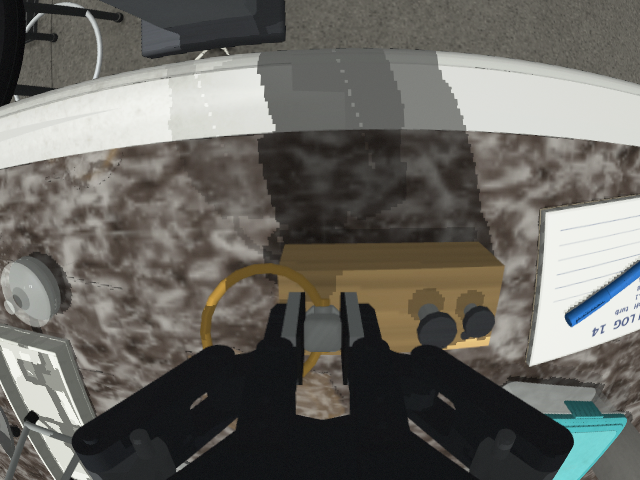

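View pics/c7.png

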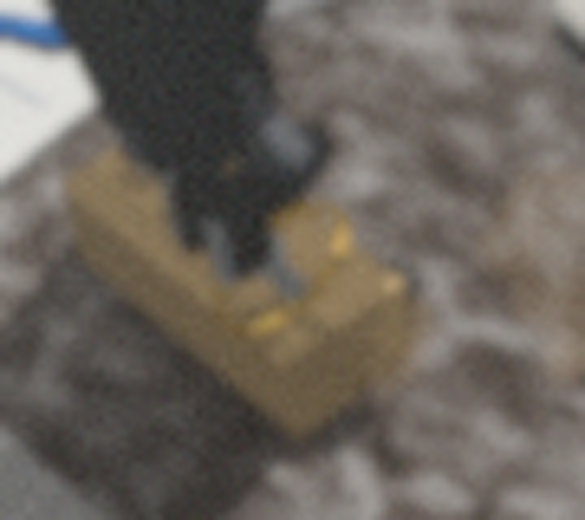

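drive_tool([
  [0, -0.02, 0.004],
  [0, -0.04, 0],
  [0, -0.04, 0],
  [0, -0.04, 0],
  [0, 0, 0],
], gripper=[1, 1, 1, 1, 1], turn=[0, 0, 0, 0, 0], force=60)

```text
time_s: 9.7
eef_pos: [435.2, 258.1, 227.3]
ee_rot: [-0.507, 0.51, 0.494, -0.489]
force: [1.0, 0.6, -0.5]
grip_width: 0.169
```

Run:
```python
from h import *
np.set_printoptions(suppress=True,precision=1,linewidth=200)
s=ctrl.sense(); print(s['time_s'],s['eef_pos'],s['grip_width'],s['force'],s['wrist_torque'])
T=tool();M=cam2w('wrist',T)
im,d=save('wrist','w6.png'); 
for q in ['linch_grip','linch_collar','ring_far']: print(q,pts('wrist',q,np.linalg.inv(T)@M))
save('scene','s6.png')
Ms=cam2w('scene')
for q in ['linch_grip','linch_collar','ring_far']: print(q,pts('scene',q,np.linalg.inv(T)@Ms))
P=worldmap('wrist',d,np.array(ctrl.camera_params('wrist')['tool_from_camera'])); np.savez('w6.npz',P=P)
for v in range(270,364,4): print(v,[tuple(int(round(c)) for c in P[v,u]) for u in range(296,350,5)])
im=cv2.imread('pics/s6.png'); cv2.imwrite('pics/c8.png',cv2.resize(im[140:260,130:260],None,fx=5,fy=5,interpolation=cv2.INTER_CUBIC))
im=cv2.imread('pics/w6.png'); cv2.imwrite('pics/c9.png',cv2.resize(im[240:380,190:380],None,fx=4,fy=4,interpolation=cv2.INTER_CUBIC))
```

```text
9.7 [435.2 258.1 227.3] 0.1687372479934261 [ 1.   0.6 -0.5] [-0. -0. -0.]
linch_grip [(array([-1.2, -8.1, -4.9]), 0.65)]
linch_collar [(array([  3.2,  15.6, -11. ]), 0.7)]
ring_far [(array([-49.9, -16.4,   2.2]), 0.8)]
linch_grip [(array([ 4.9, -1.2, -2.2]), 0.53)]
linch_collar [(array([ -3. ,  16.5, -11.1]), 0.54)]
ring_far [(array([-251.3,   86. , -134.4]), 0.74), (array([-51.7, -10.7,   5.1]), 0.58)]
270 [(-29, 228, -81), (-23, 228, -81), (-18, 228, -81), (-12, 227, -81), (-7, 228, -81), (-1, 228, -81), (4, 228, -81), (9, 227, -81), (15, 228, -81), (20, 227, -80), (26, 228, -81)]
274 [(-12, 6, 16), (-10, 7, 15), (-18, 228, -86), (-12, 228, -86), (-7, 228, -85), (-1, 228, -86), (4, 228, -86), (9, 228, -86), (15, 228, -86), (20, 229, -86), (26, 228, -86)]
278 [(0, -142, 84), (-9, 6, 14), (-18, 228, -91), (-12, 226, -90), (-7, 228, -91), (-1, 228, -91), (4, 229, -91), (10, 228, -91), (15, 227, -90), (21, 228, -91), (26, 228, -91)]
282 [(-29, 227, -95), (-10, 7, 12), (-7, 6, 12), (-13, 229, -96), (-7, 230, -96), (-1, 226, -95), (4, 228, -95), (10, 227, -95), (15, 228, -96), (21, 229, 
[... 2612 characters left out ...]
8, -37, 8)]
350 [(-9, -40, 9), (-7, -37, 6), (-20, 229, -189), (-5, -20, -6), (-3, -21, -5), (-1, -20, -6), (1, -21, -6), (3, -20, -6), (5, -20, -6), (7, -26, -1), (8, -37, 7)]
354 [(-9, -42, 8), (-8, -37, 4), (-20, 229, -195), (-5, -4, -20), (-3, -5, -19), (-2, 229, -195), (5, 226, -193), (11, 226, -193), (17, 226, -193), (7, -27, -3), (8, -37, 5)]
358 [(-9, -43, 7), (-8, -38, 4), (-20, 229, -202), (-5, -5, -22), (-3, -4, -22), (-2, 229, -202), (4, 218, -193), (10, 217, -192), (16, 218, -193), (7, -27, -4), (8, -38, 3)]
362 [(-9, -42, 5), (-8, -37, 1), (-7, -7, -22), (-5, -6, -23), (-8, 230, -209), (-2, 229, -208), (4, 211, -194), (10, 208, -191), (16, 210, -193), (7, -28, -6), (8, -37, 1)]
```

View pics/c8.png

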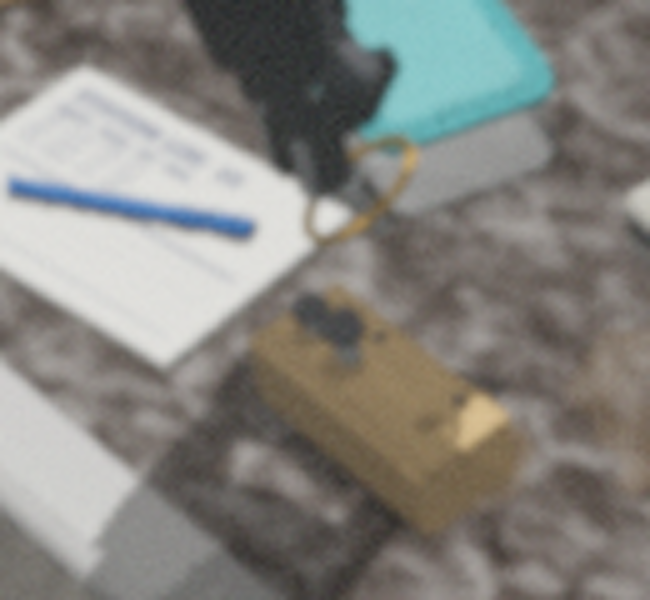

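View pics/c9.png

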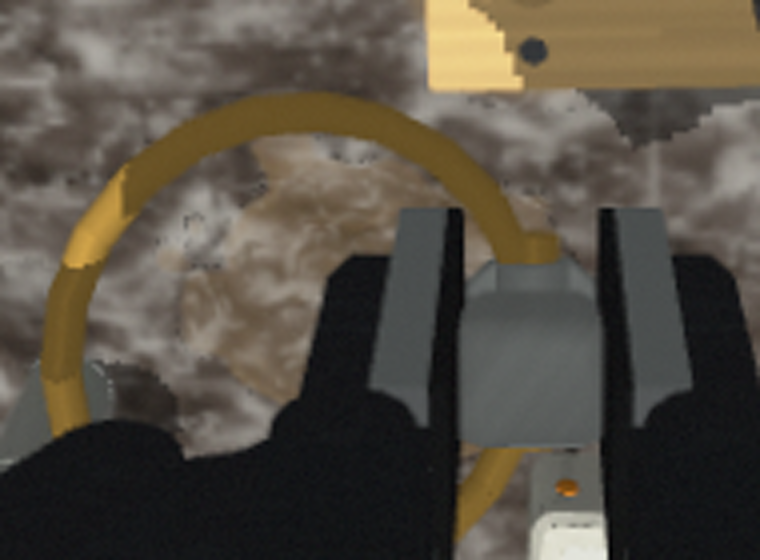

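```bash
cat > fit.py <<'E'
from h import *
np.set_printoptions(suppress=True,precision=3,linewidth=200)
def headfit(P,box=(304,332,310,354)):
    u0,u1,v0,v1=box
    X=P[v0:v1,u0:u1].reshape(-1,3); X=X[(X[:,1]<-11)&(X[:,1]>-26)&(X[:,0]>-7)&(X[:,0]<6.5)&(abs(X[:,2])<11)]
    for _ in range(6):
        c=X.mean(0); n=np.linalg.svd(X-c,full_matrices=False)[2][2]; n=-n*np.sign(n[1]); r=(X-c)@n; X=X[abs(r)<2.2*r.std()+.05]
    lean=np.degrees(np.arctan2(n[2],-n[1]))
    zr=np.percentile(X[:,2],[1,50,99]); xr=np.percentile(X[:,0],[1,99])
    print('lean',lean,'n',n,'c',c,'zr',zr,'xr',xr,len(X),r.std())
    # faces the shape of the head along pitch
    return c,n,lean
if __name__=='__main__':
    P=np.load('w6.npz')['P']; headfit(P)
    # front face
    X=P[296:318,316:326].reshape(-1,3); 
    for r in P[294:322:2,318]: print(r)
E
python3 fit.py
```

```text
lean 22.00144891156891 n [-0.048 -0.926  0.374] c [ -1.68  -18.682   0.251] zr [-6.391  0.355  5.641] xr [-6.973  3.359] 798 0.6515382422258462
[-2.043  7.081  5.492]
[-2.034  6.027  5.023]
[-2.04   6.104  3.955]
[-2.039  5.666  3.16 ]
[-2.036  5.05   2.464]
[-2.048  5.651  1.089]
[-2.05   5.421  0.171]
[-2.024  3.     0.506]
[-2.033  3.312 -0.718]
[-1.989 -0.415  0.421]
[-1.956 -3.374  1.152]
[-1.894 -8.477  3.21 ]
[ -1.844 -12.649   4.769]
[ -1.814 -15.318   5.456]
```

Run:
```python
from h import *
np.set_printoptions(suppress=True,precision=1)
for n in ('top','scene'):
    M=cam2w(n); im,d=save(n,n+'7.png'); P=worldmap(n,d,M); np.savez(n+'7.npz',P=P)
    print(n,pts(n,'cross_hole',M),pts(n,'cross_pin_head',M))
    im=cv2.imread(f'pics/{n}7.png')
    if n=='top': cv2.imwrite('pics/c10.png',cv2.resize(im[205:265,325:395],None,fx=8,fy=8,interpolation=cv2.INTER_NEAREST))
    if n=='scene': cv2.imwrite('pics/c11.png',cv2.resize(im[225:275,315:375],None,fx=9,fy=9,interpolation=cv2.INTER_NEAREST))
P=np.load('w1.npz')['P']; m=(P[:,:,2]>60)&(P[:,:,1]<-110)&(P[:,:,2]<420); X=P[m]; 
print('tower x', X[:,0].min(),X[:,0].max(),'ymax',X[:,1].max(), X[X[:,1].argmax()])
```

```text
top [(array([553.1, -65.6, 147.9]), 0.6)] [(array([562.2,  -2.9, 140.2]), 0.94)]
scene [(array([551.6, -65.8, 146.5]), 0.56)] [(array([561.8,  -0.5, 141.7]), 0.5)]
tower x 493.3498056692173 1183.518089158657 ymax -115.32313118492968 [ 601.1 -115.3   60.8]
```

View pics/c10.png

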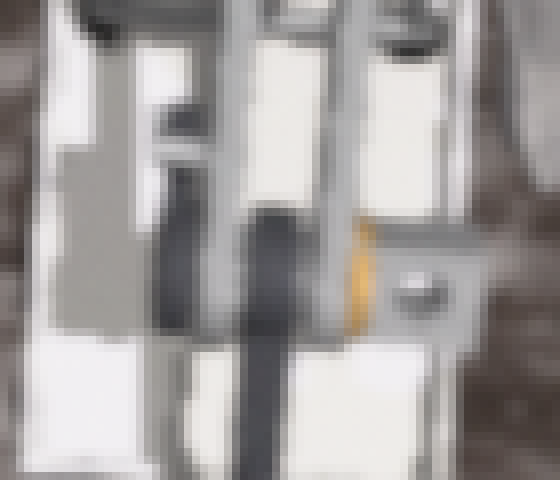

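View pics/c11.png

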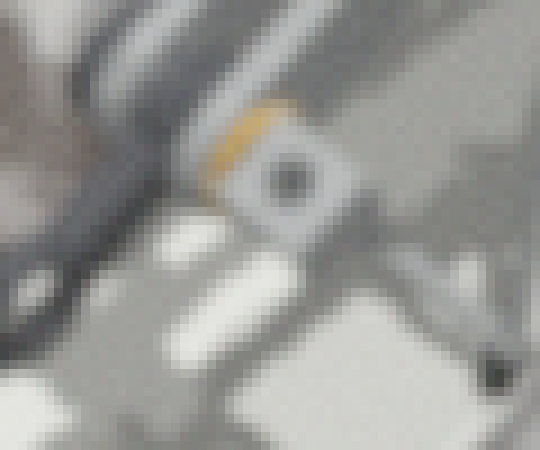

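```bash
cat > plan.py <<'E'
from h import *
def go(target,yaw,cur=None):
    """print tool-axis offset (mm) from commanded/measured pose to target TCP, with turn"""
    T=tool(); p=T[:3,3] if cur is None else np.array(cur)
    y0=np.degrees(np.arctan2(T[1,0],T[0,0])); d=np.array(target)-p
    c,s=np.cos(np.radians(yaw)),np.sin(np.radians(yaw))
    print('yaw now %.2f turn %.2f'%(y0,y0-yaw),'offset mm at new yaw',np.round([c*d[0]+s*d[1],-d[2],-s*d[0]+c*d[1]],2),'norm',round(np.linalg.norm(d),1))
E
python3 - <<'E'
from h import *
np.set_printoptions(suppress=True,precision=2)
A=np.zeros((3,3));b=np.zeros(3);rays=[]
for n,(u,v) in {'top':(377,240.9),'scene':(346.8,244.6)}.items():
    p=ctrl.camera_params(n); f=240/np.tan(np.radians(p['fovy'])/2); M=cam2w(n)
    d=M[:3,:3]@np.array([(u-p['cx'])/f,(v-p['cy'])/f,1]); d/=np.linalg.norm(d); rays.append((M[:3,3],d))
    for z in (147,150): o=M[:3,3]; print(n,z,o+d*(z-o[2])/d[2])
p0=np.array([550.8,-64.1,149.9]); 
for o,d in rays: print(np.linalg.norm(np.cross(p0-o,d)), )
A=sum(np.eye(3)-np.outer(d,d) for o,d in rays); b=sum((np.eye(3)-np.outer(d,d))@o for o,d in rays); print(np.linalg.solve(A,b))
E
```

```text
top 147 [555.84 -64.21 147.  ]
top 150 [555.58 -63.9  150.  ]
scene 147 [551.56 -62.25 147.  ]
scene 150 [549.55 -63.69 150.  ]
4.774885628594751
1.1902470406815533
[554.43 -62.82 145.28]
```

```bash
cat > st.py <<'E'
from plan import *
h=np.array([551,-64.,149.9]); L=np.radians(25.6); yaw=85
c,s=np.cos(np.radians(yaw)),np.sin(np.radians(yaw))
RT=np.array([[c,0,-s],[s,0,c],[0,-1,0]]).reshape(3,3)
n=RT@np.array([0,-np.cos(L),np.sin(L)])
def off(t): # tool coords of grip->..., grip fixed in pads at (0,-9.2,-4.3)
    return RT@np.array([0,-9.2,-4.3])
def a(t): t=np.radians(t); return RT@np.array([0,-np.cos(t),np.sin(t)])
def tcp_tip(tip,lean): return tip+60*a(lean)-off(0)
if __name__=='__main__':
    print('n',n)
    A=tcp_tip(h+12*n,22); B=tcp_tip(h-3*n,22); C=tcp_tip(h-4*n,25.6); D=tcp_tip(h-38*n,25.6)
    for k in (A,B,C,D): print(k.round(1))
    T=tool(); go(A+[0,0,60],85); go(A,85,A+[0,0,60]); go(B,85,A);go(C,85,B);go(D,85,C)
E
python3 st.py
```

```text
n [-0.43044153  0.03765875  0.90183253]
[519.2 -61.2 207.2]
[525.6 -61.8 193.6]
[522.6 -61.5 191.2]
[537.2 -62.8 160.5]
yaw now 88.06 turn 3.06 offset mm at new yaw [-310.1   -46.21 -113.06] norm 333.3
yaw now 88.06 turn 3.06 offset mm at new yaw [ 0. 60.  0.] norm 60.0
yaw now 88.06 turn 3.06 offset mm at new yaw [ 0.   13.53 -6.48] norm 15.0
yaw now 88.06 turn 3.06 offset mm at new yaw [-0.    2.42  3.02] norm 3.9
yaw now 88.06 turn 3.06 offset mm at new yaw [  0.    30.66 -14.69] norm 34.0
```

drive_tool([
  [0, -0.023, 0],
  [0, -0.023, 0],
  [-0.031, 0, -0.0113],
  [-0.031, 0, -0.0113],
  [-0.031, 0, -0.0113],
  [-0.031, 0, -0.0113],
  [-0.031, 0, -0.0113],
  [-0.031, 0, -0.0113],
  [-0.031, 0, -0.0113],
  [-0.031, 0, -0.0113],
  [-0.031, 0, -0.0113],
  [-0.031, 0, -0.0113],
  [0, 0, 0],
  [0, 0, 0],
], gripper=[1, 1, 1, 1, 1, 1, 1, 1, 1, 1, 1, 1, 1, 1], turn=[3, 0, 0, 0, 0, 0, 0, 0, 0, 0, 0, 0, 0, 0])

```text
time_s: 11.57
eef_pos: [519.5, -62.3, 266.7]
ee_rot: [0.522, -0.521, -0.477, 0.477]
force: [0.3, 0.6, -1.4]
grip_width: 0.165
```

Run:
```python
from st import *
s=ctrl.sense(); print(s['time_s'],s['eef_pos'],s['force'])
T=tool()
im,d=save('wrist','w8.png'); P=worldmap('wrist',d,np.array(ctrl.camera_params('wrist')['tool_from_camera']))
from fit import headfit
headfit(P)
A=tcp_tip(h+12*n,22); go(A,85)
```

```text
11.5667 [519.52415453 -62.27544851 266.6976433 ] [ 0.29121811  0.62386689 -1.35782536]
lean 22.754328840580353 n [-0.026 -0.922  0.387] c [ -1.661 -18.629   0.255] zr [-6.084  0.42   5.539] xr [-6.682  3.315] 782 0.6817024038767235
yaw now 85.00 turn 0.00 offset mm at new yaw [-0.05 59.73  0.18] norm 59.7
```

View pics/w8.png

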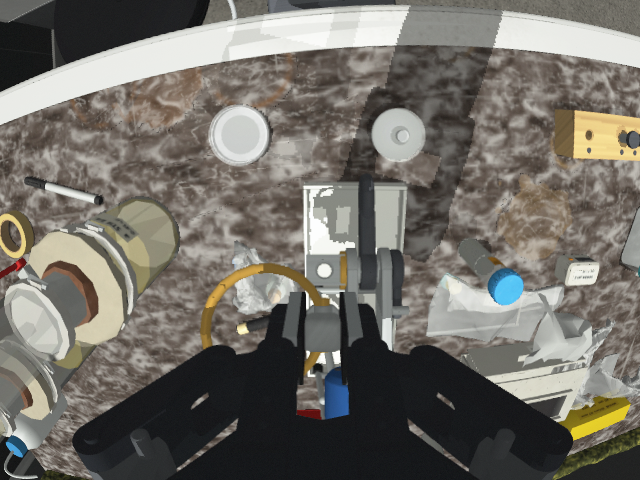

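Run:
```python
from h import *
np.set_printoptions(suppress=True,precision=2)
im=cv2.imread('pics/w8.png'); cv2.imwrite('pics/c12.png',cv2.resize(im[245:300,295:365],None,fx=10,fy=10,interpolation=cv2.INTER_NEAREST))
im,d=save('wrist','w8b.png'); T=tool(); M=cam2w('wrist',T)
print(pts('wrist','cross_hole',M),pts('wrist','cross_hole',np.linalg.inv(T)@M))
p=ctrl.camera_params('wrist');P=worldmap('wrist',d,M); np.savez('w8.npz',P=P,M=M)
v,u=np.mgrid[:480,:640]
m=(u>=309)&(u<=338)&(v>=258)&(v<=283)&((u-324)**2+(v-270.5)**2>10**2)&(P[:,:,2]>135)&(P[:,:,2]<165)
X=P[m]
for _ in range(5):
    c=X.mean(0); n=np.linalg.svd(X-c,full_matrices=False)[2][2]; n*=np.sign(n[2]); r=(X-c)@n; X=X[abs(r)<2.2*r.std()]
print(len(X),c,n,r.std(),'lean',np.degrees(np.arctan2(-n[0],n[2])))
```

```text
[] []
419 [550.87 -62.77 150.15] [-0.43  0.03  0.9 ] 0.5655566684212213 lean 25.766541541389696
```

View pics/c12.png

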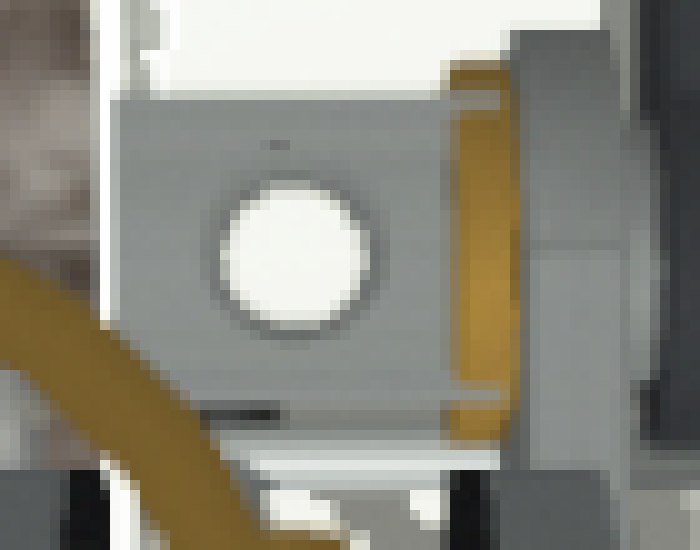

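Run:
```python
from h import *
np.set_printoptions(suppress=True,precision=2)
M=np.load('w8.npz')['M']; p=ctrl.camera_params('wrist'); f=240/np.tan(np.radians(p['fovy'])/2)
c=np.array([550.87,-62.77,150.15]); n=np.array([-.43,.03,.9])
for (u,v) in [(323.8,270.2),(306,255),(306,278),(340,255)]:
    x=u-p['cx'];y=v-p['cy'];r=np.hypot(x,y);t=r/f
    d=M[:3,:3]@np.array([np.sin(t)*x/r,np.sin(t)*y/r,np.cos(t)]);o=M[:3,3]
    q=o+d*((c-o)@n)/(d@n); print(q, np.linalg.inv(tool())@np.append(q,1))
```

```text
[550.86 -62.13 150.12] [  0.56 117.15 -31.59   1.  ]
[539.28 -74.81 145.01] [-13.05 122.26 -21.12   1.  ]
[555.1  -76.12 152.62] [-13.02 114.66 -37.01   1.  ]
[541.45 -48.88 145.18] [ 12.97 122.09 -21.08   1.  ]
```

drive_tool([
  [0.0009, 0.03, 0],
  [0, 0.03, 0],
  [0, 0.0054, -0.0026],
  [0, 0.0027, -0.0013],
  [0, 0.0027, -0.0013],
  [0, 0, 0],
  [0, 0, 0],
], gripper=[1, 1, 1, 1, 1, 1, 1], turn=[0, 0, 0, 0, 0, 0, 0], force=40)

```text
time_s: 12.35
eef_pos: [525.3, -60.6, 197.6]
ee_rot: [-0.52, 0.522, 0.478, -0.478]
force: [-0.1, 0.2, -1.5]
grip_width: 0.17
```

Run:
```python
from st import *
s=ctrl.sense(); print(s['time_s'],s['eef_pos'],s['force'])
save('wrist','w9.png'); save('scene','s9.png')
im=cv2.imread('pics/s9.png'); cv2.imwrite('pics/c13.png',cv2.resize(im[205:285,295:385],None,fx=7,fy=7,interpolation=cv2.INTER_CUBIC))
im=cv2.imread('pics/w9.png'); cv2.imwrite('pics/c14.png',cv2.resize(im[240:380,230:400],None,fx=4,fy=4,interpolation=cv2.INTER_CUBIC))
```

```text
12.35 [525.31674527 -60.61039283 197.58033992] [-0.06183712  0.15785048 -1.49239679]
```

View pics/c13.png

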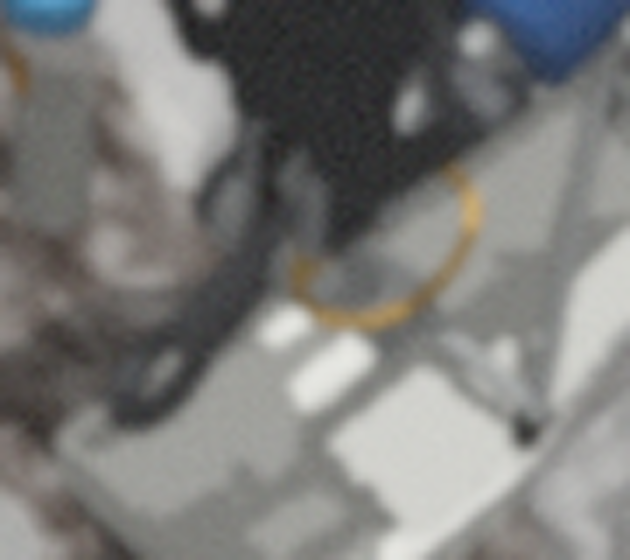

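View pics/c14.png

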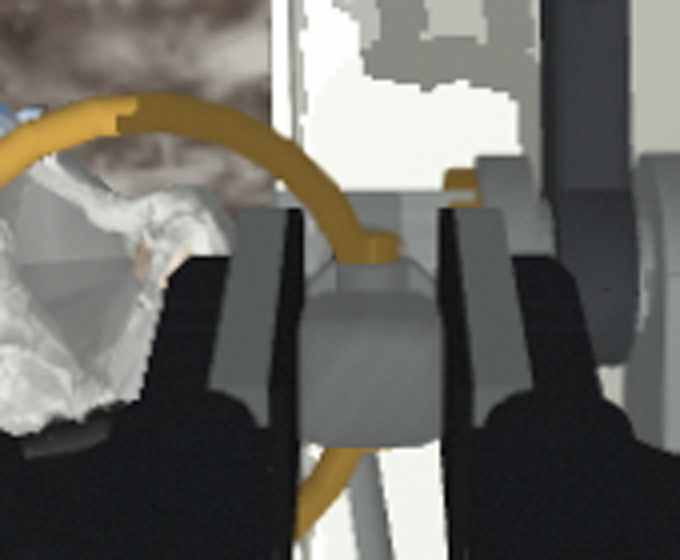

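drive_tool([
  [0, 0.0018, -0.0009],
  [0, 0.0018, -0.0009],
  [0, 0.0018, -0.0009],
  [0, 0, 0],
  [0, 0, 0],
], gripper=[1, 1, 1, 1, 1], turn=[0, 0, 0, 0, 0], force=30)

```text
time_s: 12.87
eef_pos: [527.4, -61.0, 190.7]
ee_rot: [0.521, -0.521, -0.478, 0.478]
force: [-0.5, -1.5, -2.1]
grip_width: 0.171
```

drive_tool([
  [0, 0.001, 0.0015],
  [0, 0.001, 0.0015],
  [0, 0.001, 0.0012],
  [0, 0.0027, -0.0013],
  [0, 0.0027, -0.0013],
  [0, 0.0027, -0.0013],
  [0, 0, 0],
  [0, 0, 0],
], gripper=[1, 1, 1, 1, 1, 1, 1, 1], turn=[0, 0, 0, 0, 0, 0, 0, 0], force=30)

```text
time_s: 13.53
eef_pos: [528.7, -61.5, 181.0]
ee_rot: [-0.519, 0.523, 0.479, -0.477]
force: [6.1, -3.6, 1.5]
grip_width: 0.168
```

drive_tool([
  [-0.0003, 0.0027, -0.0013],
  [-0.0003, 0.0027, -0.0013],
  [0, 0.0027, -0.0013],
  [0, 0.0027, -0.0013],
  [0, 0, 0],
  [0, 0, 0],
], gripper=[1, 1, 1, 1, 1, 1], turn=[0, 0, 0, 0, 0, 0], force=30)

```text
time_s: 14.03
eef_pos: [533.9, -62.2, 170.1]
ee_rot: [-0.519, 0.523, 0.479, -0.477]
force: [7.1, -1.5, 1.1]
grip_width: 0.172
```

Run:
```python
from st import *
s=ctrl.sense(); print(s['time_s'],s['eef_pos'],s['force'],s['wrist_torque'])
im,d=save('wrist','w10.png'); P=worldmap('wrist',d,np.array(ctrl.camera_params('wrist')['tool_from_camera']))
from fit import headfit
headfit(P)
im=cv2.imread('pics/w10.png'); cv2.imwrite('pics/c15.png',cv2.resize(im[240:380,230:400],None,fx=4,fy=4,interpolation=cv2.INTER_CUBIC))
```

```text
14.0333 [533.85595048 -62.2392823  170.07396944] [ 7.13572201 -1.47231521  1.12858069] [-3.32299243e-01 -1.53010938e+00 -1.87327976e-04]
lean 23.291514445606605 n [-0.051 -0.917  0.395] c [ -1.667 -18.601   0.34 ] zr [-5.891  0.364  5.813] xr [-6.669  3.302] 773 0.6289412311951681
```

View pics/c15.png

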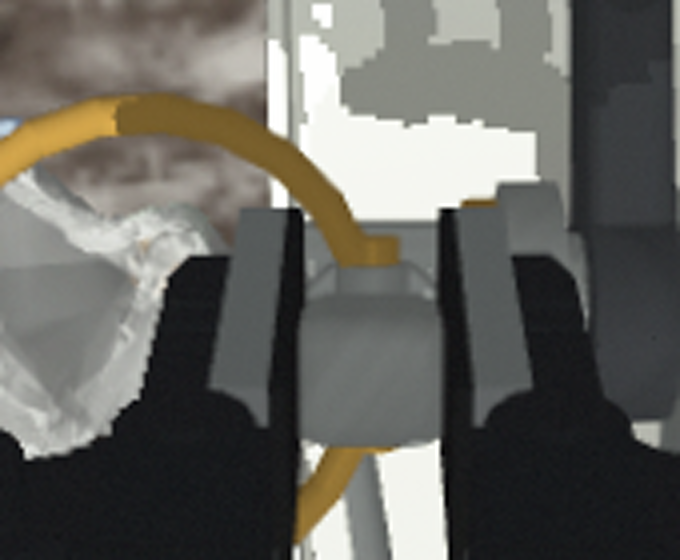

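drive_tool([
  [0, 0.0027, -0.0013],
  [0, 0.0027, -0.0013],
  [0, 0.0018, -0.0009],
  [0, 0, 0],
  [0, 0, 0],
], gripper=[1, 1, 1, 1, 1], turn=[0, 0, 0, 0, 0], force=30)

```text
time_s: 14.5
eef_pos: [537.1, -62.5, 162.6]
ee_rot: [-0.52, 0.522, 0.479, -0.477]
force: [6.7, -1.9, 1.0]
grip_width: 0.169
```

drive_tool([
  [0, 0.0018, -0.0009],
  [0, 0.0009, -0.0004],
  [0, 0, 0],
  [0, 0, 0],
], gripper=[1, 1, 1, 1], turn=[0, 0, 0, 0])

```text
time_s: 14.83
eef_pos: [537.8, -62.6, 161.3]
ee_rot: [-0.52, 0.522, 0.479, -0.477]
force: [-2.6, -1.4, 16.2]
grip_width: 0.169
```

Run:
```python
from st import *
np.set_printoptions(suppress=True,precision=2)
s=ctrl.sense(); T=tool()
im,d=save('wrist','w11.png'); M=cam2w('wrist',T); P=worldmap('wrist',d,np.linalg.inv(T)@M)
from fit import headfit
c,nn,_=headfit(P); 
print(pts('wrist','linch_collar',M),pts('wrist','ring_far',M))
save('scene','s11.png')
im=cv2.imread('pics/s11.png'); cv2.imwrite('pics/c17.png',cv2.resize(im[205:285,295:385],None,fx=7,fy=7,interpolation=cv2.INTER_CUBIC))
im=cv2.imread('pics/w11.png'); cv2.imwrite('pics/c16.png',cv2.resize(im[240:380,190:380],None,fx=4,fy=4,interpolation=cv2.INTER_CUBIC))
```

```text
lean 22.807390227970824 n [-0.043 -0.921  0.387] c [ -1.631 -18.66    0.315] zr [-6.076  0.464  5.714] xr [-6.661  3.304] 770 0.6277623231252127
[] [(array([558.4, -60.8,   3.1]), 0.57), (array([ 537.3, -110.3,  180.4]), 0.56)]
```

View pics/c16.png

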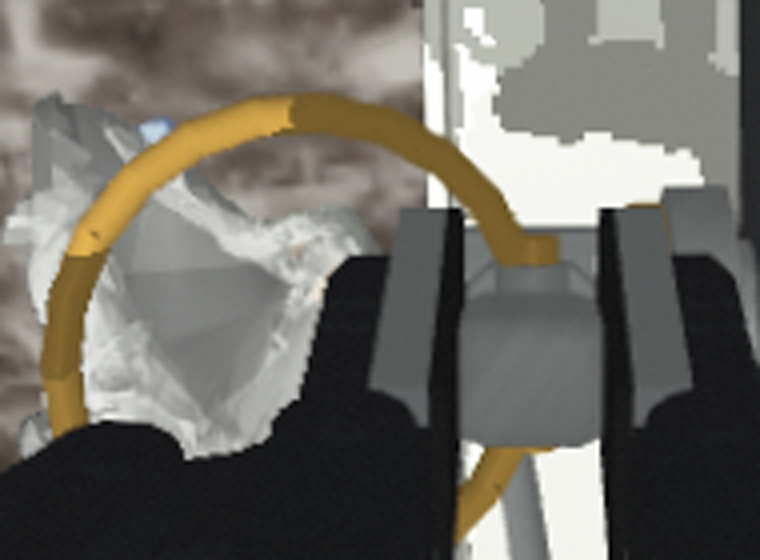

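View pics/c17.png

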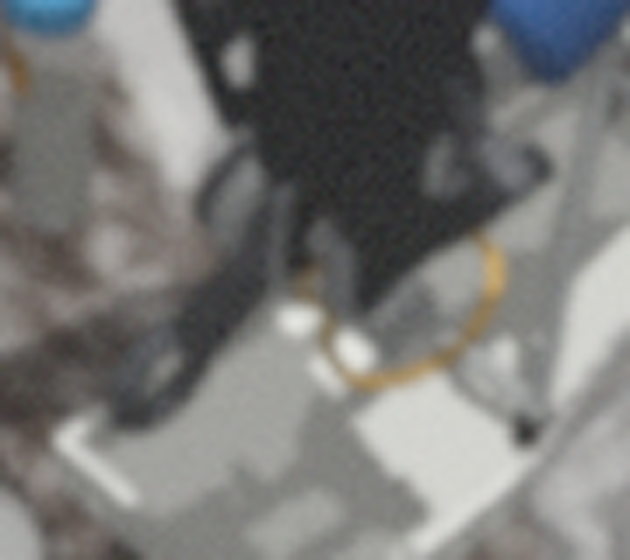

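drive_tool([
  [0, 0, 0],
  [0, 0, 0],
  [0, 0, 0],
  [0, -0.01, 0],
  [0, -0.015, 0],
  [0, -0.02, 0],
  [0, -0.02, 0],
  [0, -0.02, 0],
  [0, 0, 0],
], gripper=[0.7, 0.7, 0.7, 0.7, 0.7, 0.7, 0.7, 0.7, 0.7], turn=[0, 0, 0, 0, 0, 0, 0, 0, 0])

```text
time_s: 15.78
eef_pos: [538.1, -62.5, 248.4]
ee_rot: [-0.519, 0.523, 0.479, -0.477]
force: [0.3, 0.0, 0.4]
grip_width: 0.299
```

Run:
```python
from st import *
np.set_printoptions(suppress=True,precision=2)
s=ctrl.sense(); T=tool(); print(s['time_s'],s['eef_pos'],s['force'],s['grip_width'])
im,d=save('wrist','w12.png'); M=cam2w('wrist',T); P=worldmap('wrist',d,M); np.savez('w12.npz',P=P,M=M)
print(pts('wrist','linch_collar',M),pts('wrist','ring_far',M),pts('wrist','linch_grip',M))
```

```text
15.7833 [538.11 -62.51 248.42] [0.27 0.   0.38] 0.29929904623622744
[(array([547.5, -62.2, 147.4]), 0.96)] [(array([ 525.6, -112.1,  175.3]), 0.73)] [(array([538.9, -60.8, 169.2]), 0.76)]
```

View pics/w12.png

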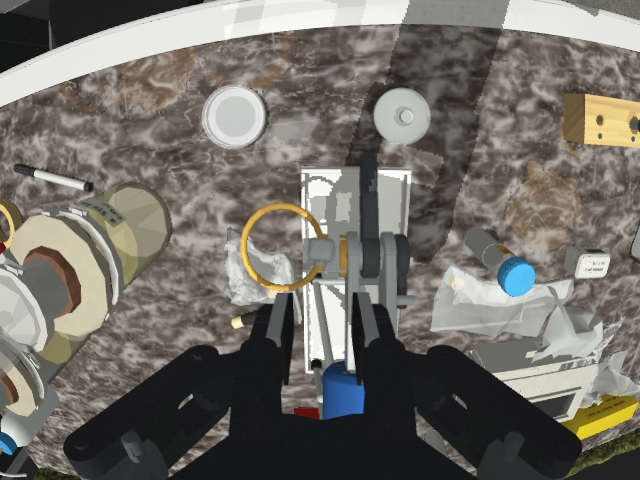

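Run:
```python
from h import *
np.set_printoptions(suppress=True,precision=2)
z=np.load('w12.npz');P=z['P']
im=cv2.imread('pics/w12.png'); cv2.imwrite('pics/c18.png',cv2.resize(im[190:300,230:360],None,fx=5.5,fy=5.5,interpolation=cv2.INTER_NEAREST))
v,u=np.mgrid[:480,:640]
m=(u>=308)&(u<=336)&(v>=230)&(v<=272)&(P[:,:,2]>170)&(P[:,:,2]<190)
X=P[m]
for _ in range(5):
    c=X.mean(0); n=np.linalg.svd(X-c,full_matrices=False)[2][2]; n*=np.sign(n[2]); r=(X-c)@n; X=X[abs(r)<2.2*r.std()]
print(len(X),c,n,'lean',np.degrees(np.arctan2(-n[0],n[2])),X.min(0),X.max(0))
nn=np.array([-.432,.037,.902]); h=np.array([550.9,-62.5,150.1])
mid=(X.min(0)+X.max(0))/2; print('height of top above hole plane', (c-h)@nn, 'expected 32.5; lateral', (mid-h)-((mid-h)@nn)*nn)
m=(u>=238)&(u<=312)&(v>=195)&(v<=300)&(P[:,:,2]>155)&(P[:,:,2]<200)
X=P[m]; i=X[:,1].argmin(); k=X[:,1]<X[:,1].min()+4; print('ring far',X[k].mean(0), X[:,0].min(),X[:,0].max(),X[:,1].min())
```

```text
503 [534.72 -63.5  178.54] [-0.44  0.01  0.9 ] lean 26.18209620714726 [528.6  -71.6  174.09] [541.79 -55.55 181.94]
height of top above hole plane 32.60112633344556 expected 32.5; lateral [-1.92 -2.25 -0.88]
ring far [ 531.45 -111.22  177.49] 508.4383858076657 563.4173739132146 -113.76469039351122
```

View pics/c18.png

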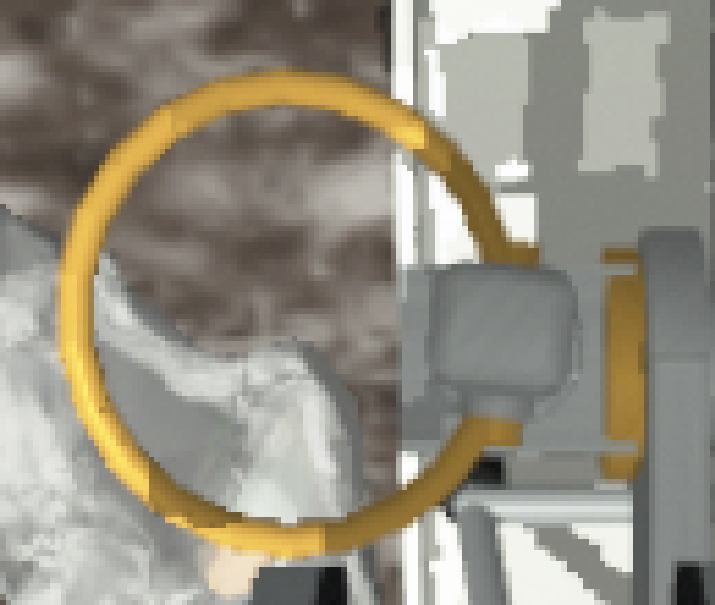

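Run:
```python
from st import *
np.set_printoptions(suppress=True,precision=1)
P=np.load('w12.npz')['P']
m=(P[:,:,2]>110)&(P[:,:,1]<-135)&(P[:,:,2]<400)&(np.mgrid[:480,:640][1]<200)
X=P[m]; k=X[:,1].argsort()[::-1][:2000:200]; print(X[k])
for z0 in (120,160,200,240,280,320,360):
    Y=X[abs(X[:,2]-z0)<20]
    if len(Y): print(z0,len(Y),'ymax',np.percentile(Y[:,1],99.5),'x at',Y[Y[:,1]>np.percentile(Y[:,1],97)][:,0].mean(), Y[:,0].min(),Y[:,0].max())
h=np.array([550.9,-63.,150.1]); yh=np.array([.087,.996,0]); xh=np.cross(yh,n)
tz=np.array([-s,c,0])
prev=tool()[:3,3]; print(prev,tool()[:3,:3])
L=[(40,-48.5)]+[]
far=[25,10,0,-10,-20,-32,-40,-46]; fy=[-48.5,-49.5,-50,-49.5,-48,-44.5,-42,-40]
tg=[]
for ph,y in zip(far,fy):
    nn=8+54*np.sin(np.radians(ph))+2.2
    C=h+nn*n+y*yh+3*xh; tg.append(C+11*tz)
tg=[tg[0]+[0,0,60]]+[tg[0]+10*n]+tg
for t in tg:
    d=t-prev; print(t.round(1),'off',np.round([c*d[0]+s*d[1],-d[2],-s*d[0]+c*d[1]],1)); prev=t
```

```text
[[ 549.9 -230.8  165.6]
 [ 554.1 -233.7  134.1]
 [ 559.4 -234.8  140.7]
 [ 541.4 -235.8  136.3]
 [ 566.9 -236.6  136.3]
 [ 537.5 -237.4  143.6]
 [ 522.2 -238.4  163.9]
 [ 555.8 -239.2  113.7]
 [ 532.1 -239.9  165.3]
 [ 523.9 -240.6  158.7]]
120 2664 ymax -233.64977156079382 x at 551.5597927803068 494.65453937478236 873.8744823012379
160 10072 ymax -232.17550027971544 x at 546.9674973771394 493.0754313702407 871.448224487714
200 2460 ymax -252.32214009524583 x at 549.0929873130085 505.2389803269255 869.7979166081471
240 3272 ymax -252.64674178713025 x at 549.8176723350888 514.7235204326232 585.3146938084586
280 269 ymax -257.1066425244534 x at 549.0593820292911 545.8122895868205 577.2282923450773
[536.6 -62.1 243.3] [[ 0.1 -0.  -1. ]
 [ 1.   0.   0.1]
 [ 0.  -1.   0. ]]
[ 524.2 -109.3  241.2] off [-48.2   2.1   8.3]
[ 519.9 -109.   190.2] off [-0.  51.   4.3]
[ 524.2 -109.3  181.2] off [ 0.   9.  -4.3]
[ 529.9 -110.8  169.1] off [-1.  12.1 -5.8]
[ 533.9 -111.7  160.6] off [-0.5  8.5 -4.1]
[ 538.  -111.5  152.1] off [ 0.5  8.5 -4.1]
[ 542.  -110.4  143.9] off [ 1.5  8.2 -3.9]
[ 546.7 -107.3  134.8] off [ 3.5  9.2 -4.4]
[ 549.5 -105.   129.3] off [ 2.5  5.5 -2.6]
[ 551.5 -103.2  125.6] off [ 2.   3.7 -1.8]
```

drive_tool([
  [-0.0241, 0, 0.0041],
  [-0.0241, 0, 0.0042],
  [0, 0.018, 0.0014],
  [0, 0.018, 0.0014],
  [0, 0.016, 0.0015],
  [0, 0, 0],
  [0, 0, 0],
], gripper=[1, 1, 1, 1, 1, 1, 1], turn=[0, 0, 0, 0, 0, 0, 0], force=40)

```text
time_s: 16.57
eef_pos: [519.9, -109.0, 191.4]
ee_rot: [0.522, -0.52, -0.478, 0.478]
force: [-0.0, -0.7, 0.1]
grip_width: -0.001
```

Run:
```python
from st import *
s_=ctrl.sense(); print(s_['time_s'],s_['eef_pos'],s_['force'],s_['grip_width'])
save('wrist','w13.png')
im=cv2.imread('pics/w13.png'); cv2.imwrite('pics/c19.png',cv2.resize(im[200:400,230:430],None,fx=3,fy=3,interpolation=cv2.INTER_CUBIC))
```

```text
16.5667 [ 519.91592884 -108.99482076  191.44434509] [-0.0424863  -0.66575693  0.05650616] -0.001176270262092964
```

View pics/c19.png

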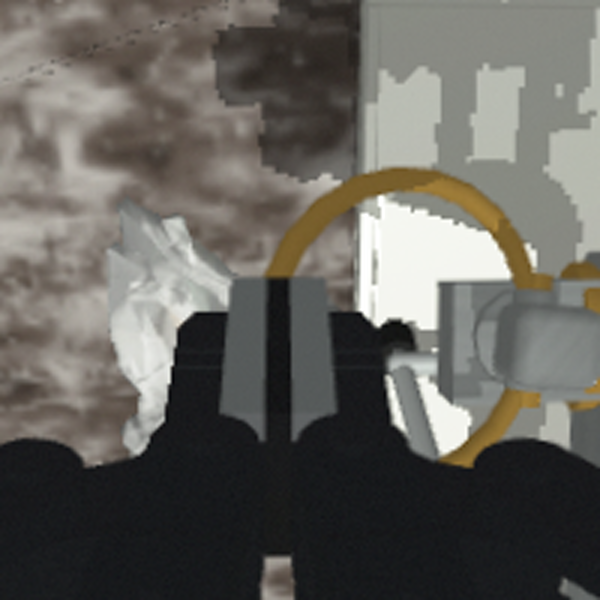

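drive_tool([
  [0, 0.0045, -0.0022],
  [0, 0.0045, -0.0021],
  [-0.0005, 0.006, -0.0029],
  [-0.0005, 0.006, -0.0029],
  [-0.0005, 0.0043, -0.002],
  [0, 0.0042, -0.002],
  [0, 0, 0],
], gripper=[1, 1, 1, 1, 1, 1, 1], turn=[0, 0, 0, 0, 0, 0, 0])

```text
time_s: 17.2
eef_pos: [534.4, -112.5, 162.0]
ee_rot: [-0.521, 0.521, 0.478, -0.478]
force: [-1.1, -2.9, 4.5]
grip_width: 0.0
```

drive_tool([
  [0.0003, 0.0043, -0.002],
  [0.0003, 0.0042, -0.002],
  [0.0007, 0.0041, -0.002],
  [0.0008, 0.0041, -0.0019],
  [0, 0, 0],
], gripper=[1, 1, 1, 1, 1], turn=[0, 0, 0, 0, 0])

```text
time_s: 17.62
eef_pos: [542.2, -110.1, 144.9]
ee_rot: [0.522, -0.521, -0.478, 0.478]
force: [-1.9, -1.7, 1.8]
grip_width: -0.0
```

Run:
```python
from st import *
s_=ctrl.sense(); print(s_['time_s'],s_['eef_pos'],s_['force'],s_['grip_width'])
save('wrist','w14.png')
im=cv2.imread('pics/w14.png'); cv2.imwrite('pics/c20.png',cv2.resize(im[200:400,230:430],None,fx=3,fy=3,interpolation=cv2.INTER_CUBIC))
```

```text
17.6167 [ 542.22164171 -110.11819412  144.89389236] [-1.89670871 -1.73181569  1.8068616 ] -0.00040772581107236054
```

View pics/c20.png

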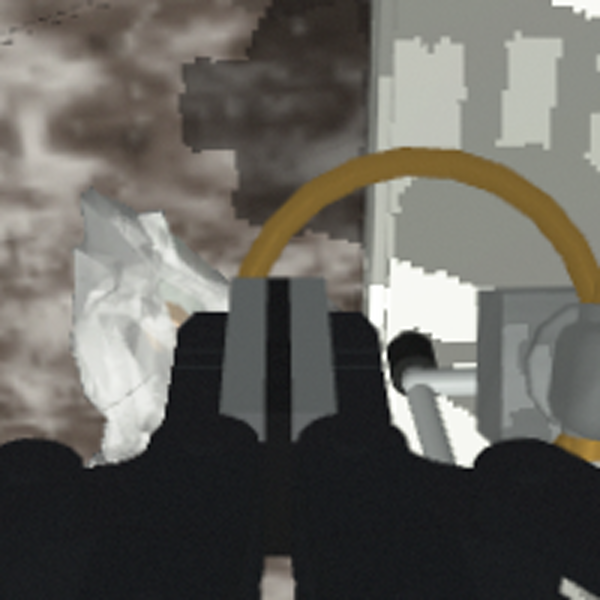

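drive_tool([
  [0.0015, 0.0046, -0.0022],
  [0.0018, 0.0046, -0.0022],
  [0.0012, 0.0028, -0.0013],
  [0.0012, 0.0028, -0.0013],
  [0.0015, 0.0037, -0.0018],
  [0, 0, 0],
], gripper=[1, 1, 1, 1, 1, 1], turn=[0, 0, 0, 0, 0, 0])

```text
time_s: 18.17
eef_pos: [551.6, -103.5, 126.2]
ee_rot: [0.522, -0.52, -0.478, 0.478]
force: [0.2, 0.0, -0.1]
grip_width: -0.002
```

Run:
```python
from st import *
s_=ctrl.sense(); print(s_['time_s'],s_['eef_pos'],s_['force'],s_['grip_width'])
save('wrist','w15.png')
im=cv2.imread('pics/w15.png'); cv2.imwrite('pics/c21.png',cv2.resize(im[200:400,230:430],None,fx=3,fy=3,interpolation=cv2.INTER_CUBIC))
```

```text
18.1667 [ 551.57499331 -103.48651641  126.18887894] [ 0.19280479  0.03762309 -0.12009528] -0.002021442670313958
```

View pics/c21.png

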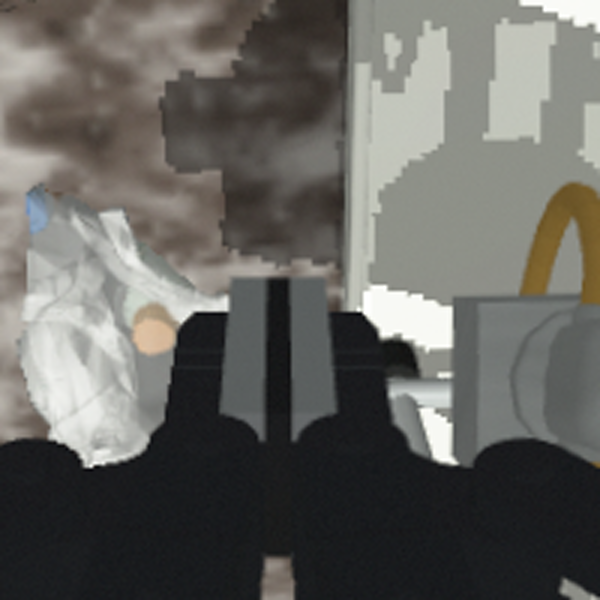

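drive_tool([
  [-0.006, 0, 0],
  [0, -0.02, 0.005],
  [0, -0.03, 0.01],
  [0, -0.03, 0.005],
  [0, -0.03, 0],
  [0.015, -0.02, 0],
  [0.02, 0, 0],
  [0, 0, 0],
  [0, 0, 0],
], gripper=[1, 1, 1, 1, 1, 1, 1, 1, 1], turn=[0, 0, 0, 0, 0, 0, 0, 0, 0])

```text
time_s: 18.97
eef_pos: [534.1, -73.3, 257.4]
ee_rot: [-0.521, 0.521, 0.478, -0.478]
force: [0.5, -0.9, -0.9]
grip_width: 0.001
```

Run:
```python
from st import *
np.set_printoptions(suppress=True,precision=2)
s_=ctrl.sense(); T=tool(); print(s_['time_s'],s_['eef_pos'],s_['force'])
im,d=save('wrist','w16.png'); M=cam2w('wrist',T); P=worldmap('wrist',d,M); np.savez('w16.npz',P=P)
for q in ('linch_collar','linch_grip','ring_far','cross_hole','cross_pin_head'): print(q,pts('wrist',q,M))
im,d=save('scene','s16.png'); im=cv2.imread('pics/s16.png'); cv2.imwrite('pics/c22.png',cv2.resize(im[205:285,295:385],None,fx=7,fy=7,interpolation=cv2.INTER_CUBIC))
print('scene ring',pts('scene','ring_far',cam2w('scene')))
save('top','t16.png')
for q in ('petri_1','filter_holder','sample_tube'): print(q,pts('top',q,cam2w('top')))
```

```text
18.9667 [534.12 -73.34 257.38] [ 0.52 -0.88 -0.91]
linch_collar [(array([549.6, -61.2, 145.9]), 0.73), (array([607.6, 114.5,  -1.1]), 0.16)]
linch_grip [(array([536.1, -62.2, 171.4]), 0.65), (array([560. ,  -4.1, 140.4]), 0.6)]
ring_far [(array([569.8, -66.9, 110.1]), 0.52)]
cross_hole [(array([552.7, -63.8, 145.8]), 0.91)]
cross_pin_head [(array([556.4,  -1. , 142.9]), 0.72)]
scene ring [(array([564.6, -67.9, 107.4]), 0.45)]
petri_1 [(array([ 449.3, -148.3,    2.1]), 0.82)]
filter_holder []
sample_tube [(array([611.1, 111.2,  -1.6]), 0.62), (array([ 449.5, -147.5,    0.3]), 0.48)]
```

View pics/w16.png

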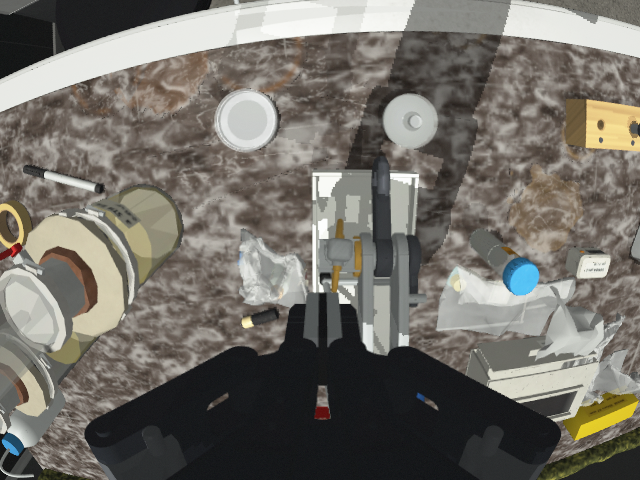

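View pics/c22.png

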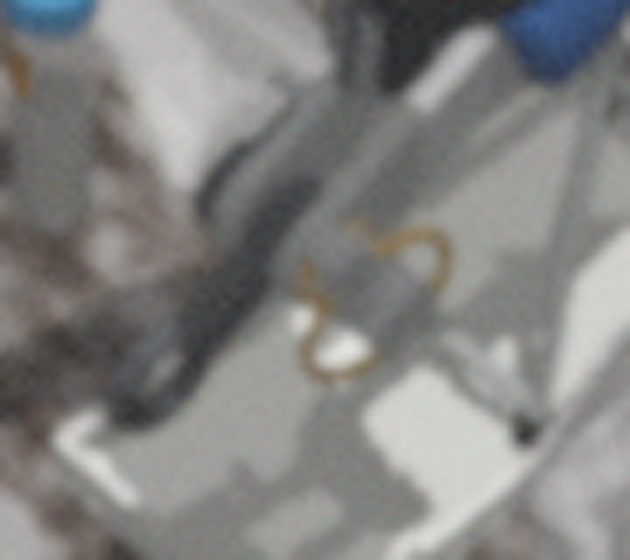

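Run:
```python
from h import *
np.set_printoptions(suppress=True,precision=2)
P=np.load('w16.npz')['P']
im=cv2.imread('pics/w16.png'); cv2.imwrite('pics/c23.png',cv2.resize(im[205:310,300:430],None,fx=5.5,fy=5.5,interpolation=cv2.INTER_NEAREST))
v,u=np.mgrid[:480,:640]
def fit(m):
    X=P[m]
    for _ in range(5):
        c=X.mean(0); n=np.linalg.svd(X-c,full_matrices=False)[2][2]; n*=np.sign(n[2]); r=(X-c)@n; X=X[abs(r)<2.2*r.std()]
    return X,c,n
X,c,n=fit((u>=326)&(u<=356)&(v>=232)&(v<=270)&(P[:,:,2]>170)&(P[:,:,2]<190))
nn=np.array([-.432,.037,.902]); h=np.array([550.9,-62.8,150.1])
print(len(X),c,n,'lean',np.degrees(np.arctan2(-n[0],n[2])),'angle',np.degrees(np.arccos(n@nn)),'height',(c-h)@nn, X.min(0),X.max(0))
```

```text
476 [534.79 -62.58 178.44] [-0.42  0.02  0.91] lean 24.809572747310117 angle nan height 32.53553492019778 [528.49 -70.82 173.91] [541.75 -54.27 181.96]<stdin>:13: RuntimeWarning: invalid value encountered in arccos
```

View pics/c23.png

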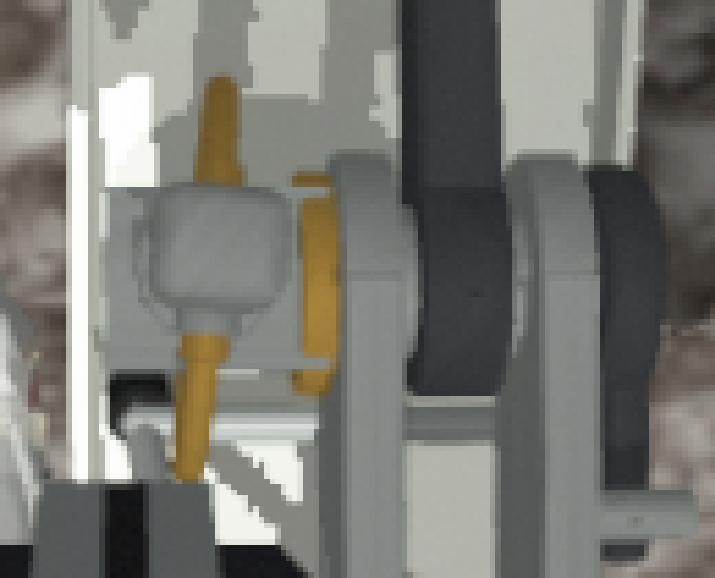

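```bash
python3 -c "
from rig import ctrl
print(ctrl.finish_job())"
```

```text
the job is handed in; nothing more can be done
None
```

The lifting eye is secured, and I handed the job in at about 19 s. No verdict is reported, so what follows rests on my own checks.

**What I did**
- I pressed the cross pin home with closed fingers until the force rose to about 29 N against the stop, which opened the hole clear of the bush.
- The tool only points straight down, so I tilted the linch pin in the pads by levering its tip in the block hole, to about 22°. I then eased it into the sloping hole, where it settled at the hole's own lean once released.
- I pushed the ring's far side down along an arc until it snapped shut, then backed the arm off to hang free above.

**Last checks**
- **Linch pin:** the top of its head is 32.5 mm above the hole's face, which matches the collar sitting on the metal. It leans 24.8° against the hole's 25.6°.
- **Ring:** its far side was found at (570, -67, 110), within about 3 mm of the shut position. The wrist picture shows it straddling the squared end.
- **Cross pin:** its head is flush on the fork.
- **Robot:** the force reading is about 1 N, so it touches nothing.
- **Bystanders:** the petri dish and the sample tube were found within about 3 mm of their first positions.

**Failed or disagreeing**
- In the final check the network missed the filter holder in the top picture; the wrist picture shows it upright, apparently where it was.
- The cameras disagreed by up to 5 mm in x on the hole's position. I used the close wrist view, and the fit bore it out.

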